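# Sort calibrated filter cassettes, stow the tray and shut the dry cabinet

### The job

The filter cassettes on the brown sheet are back from calibration: put each one with a green tag flat in a nest of its own on the dry cabinet's pulled-out tray, and each one with a red tag flat in a nest of its own on the orange returns tray. When the green ones are loaded, slide the cabinet's tray fully home and push the glass door shut until its catch holds it. Do not disturb the glass jar, the beaker or the round tin.

Things in the scene. Friction and masses are not known exactly. Their poses are not given: they have to be found in the camera images.
- green1: Optical filter cassette, light grey box 46 (its x) x 70 (its y) x 40 mm high with a round filter window and a green (passed) tag (38 x 24 mm) on its top; about 0.18 kg. Origin: centre of its underside; z up. It may lie either way round in a nest. Not every cassette is there at every start.
- green2: Optical filter cassette, light grey box 46 (its x) x 70 (its y) x 40 mm high with a round filter window and a green (passed) tag (38 x 24 mm) on its top; about 0.18 kg. Origin: centre of its underside; z up. It may lie either way round in a nest. Not every cassette is there at every start.
- green3: Optical filter cassette, light grey box 46 (its x) x 70 (its y) x 40 mm high with a round filter window and a green (passed) tag (38 x 24 mm) on its top; about 0.18 kg. Origin: centre of its underside; z up. It may lie either way round in a nest. Not every cassette is there at every start.
- red1: Optical filter cassette, light grey box 46 (its x) x 70 (its y) x 40 mm high with a round filter window and a red (failed) tag (38 x 24 mm) on its top; about 0.18 kg. Origin: centre of its underside; z up. It may lie either way round in a nest. Not every cassette is there at every start.
- red2: Optical filter cassette, light grey box 46 (its x) x 70 (its y) x 40 mm high with a round filter window and a red (failed) tag (38 x 24 mm) on its top; about 0.18 kg. Origin: centre of its underside; z up. It may lie either way round in a nest. Not every cassette is there at every start.
- red3: Optical filter cassette, light grey box 46 (its x) x 70 (its y) x 40 mm high with a round filter window and a red (failed) tag (38 x 24 mm) on its top; about 0.18 kg. Origin: centre of its underside; z up. It may lie either way round in a nest. Not every cassette is there at every start.
- cabinet: Dry cabinet for optics, dark grey, 240 deep x 300 wide x 207 mm high, fixed on the bench. Origin: centre of its underside; its x points from the open front to the back, y to the left seen from the robot, z up. Front face at its x = -120 mm; walls and roof 10 mm thick; the front is open from 50 to 197 mm high.
- tray (a joint): Travel of the cabinet's pull-out aluminium tray in m: 0 = fully home, grows as it is pulled out towards the robot, along the cabinet's -x, up to 0.15 (it starts at 0.125 or more). It stays where it is left; about 3 N moves it.
- tray_tab (a point): Middle of the top edge, on the outer face, of the upright finger tab in the middle of the tray's front: 50 mm wide, 8 mm thick, from 141 up to 183 mm above the bench. With the tray home this face stands 5 mm proud of the cabinet's front face, below the roof. The tray is 256 mm wide, its floor 145 mm above the bench, the front lip behind the tab 12 mm higher than the floor.
- dry_nest1 (a point): Centre of the floor of one of the three nests on the cabinet's tray, 145 mm above the bench; the centre is 75 mm behind the tab's outer face: a shallow pocket 80 mm (its y) x 56 mm (its x), walls 10 mm high, 4 to 5 mm thick; x, y, z axes as those of the cabinet. Any empty nest of this tray will do; one cassette each. Nests are 84 mm apart; 1 is the left one, 3 the right one.
- dry_nest2 (a point): Centre of the floor of one of the three nests on the cabinet's tray, 145 mm above the bench; the centre is 75 mm behind the tab's outer face: a shallow pocket 80 mm (its y) x 56 mm (its x), walls 10 mm high, 4 to 5 mm thick; x, y, z axes as those of the cabinet. Any empty nest of this tray will do; one cassette each.
- dry_nest3 (a point): Centre of the floor of one of the three nests on the cabinet's tray, 145 mm above the bench; the centre is 75 mm behind the tab's outer face: a shallow pocket 80 mm (its y) x 56 mm (its x), walls 10 mm high, 4 to 5 mm thick; x, y, z axes as those of the cabinet. Any empty nest of this tray will do; one cassette each.
- door (a joint): Angle of the framed glass door, rad: 0 = shut; grows as it swings open towards the robot on its upright hinge at the cabinet's left front edge (starts at 1.65 or more). It stays where it is left. A roller catch resists over the last 0.05 rad (some 7 N at door_push), snaps over at 0.02, then pulls the door to 0 and holds it; not pushed past that, it stays ajar at about 0.025 or more.
- door_hinge (a point): Point on the door's hinge axis at the height of the door's top edge, 207 mm above the bench, in the plane of the door's outer face; it turns with the door: its y points from the free edge to the hinge, its x from the outer to the inner face.
- door_push (a point): Point on the top edge of the door's outer face, 200 mm from the hinge axis towards the free edge. The door is 296 mm wide, 16 mm thick, 187 mm high (from 20 to 207 mm above the bench). An upright bar handle stands 27 mm off the outer face, 278 mm from the hinge, 70 to 150 mm above the bench.
- returns: Orange returns tray, 76 mm (its x) x 264 mm (its y), fixed on the bench, with three nests in a row along its y, 84 mm apart, floor 8 mm above the bench. Origin: centre of its underside.
- ret_nest1 (a point): Centre of the floor of one of the three nests of the orange returns tray, 8 mm above the bench: a shallow pocket 80 mm (its y) x 56 mm (its x), walls 10 mm high, 4 to 5 mm thick; x, y, z axes as those of the returns tray. Any empty nest of this tray will do; one cassette each.
- ret_nest2 (a point): Centre of the floor of one of the three nests of the orange returns tray, 8 mm above the bench: a shallow pocket 80 mm (its y) x 56 mm (its x), walls 10 mm high, 4 to 5 mm thick; x, y, z axes as those of the returns tray. Any empty nest of this tray will do; one cassette each.
- ret_nest3 (a point): Centre of the floor of one of the three nests of the orange returns tray, 8 mm above the bench: a shallow pocket 80 mm (its y) x 56 mm (its x), walls 10 mm high, 4 to 5 mm thick; x, y, z axes as those of the returns tray. Any empty nest of this tray will do; one cassette each.
- jar: Bystander: capped glass specimen jar, 60 mm diameter, 75 mm high. Origin: centre of its underside.
- beaker: Bystander: open glass beaker, 64 mm diameter, 75 mm high. Origin: centre of its underside.
- tin: Bystander: flat round aluminium tin, 76 mm diameter, 26 mm high. Origin: centre of its underside.
Mind the look-alikes: they are no part of the job. Leave any turquoise or yellow look-alike of the red3 alone.

How it is judged:
On the way, in this order (a step that is already met when the one before it is completed fails the run):
1. every green-tagged cassette lies flat in a nest of the cabinet's tray ((distance between green1 and dry_nest1 below 0.012 m or distance between green1 and dry_nest2 below 0.012 m or distance between green1 and dry_nest3 below 0.012 m) and angle between each of green1, green2, green3's own z axis and vertical below 0.12 rad and (distance between green2 and dry_nest1 below 0.012 m or distance between green2 and dry_nest2 below 0.012 m or distance between green2 and dry_nest3 below 0.012 m) and (distance between green3 and dry_nest1 below 0.012 m or distance between green3 and dry_nest2 below 0.012 m or distance between green3 and dry_nest3 below 0.012 m)), for 0.2 s.
2. the loaded tray is fully home (all of step 1 and value of joint tray below 0.008 m), for 0.2 s.
3. the door is shut on its catch (value of joint door below 0.012 rad and value of joint tray below 0.008 m), for 0.3 s.
At the end, for the whole second after the job is handed in: Every green-tagged cassette lies flat (tilt under 0.12 rad) in a nest of the cabinet's tray and every red-tagged one in a nest of the orange returns tray, its underside centre within 12 mm of the nest's floor centre; the tray is home (under 8 mm out) and the door shut on its catch (under 0.012 rad) (all of step 1 and all of step 3 and (distance between red1 and ret_nest1 below 0.012 m or distance between red1 and ret_nest2 below 0.012 m or distance between red1 and ret_nest3 below 0.012 m) and angle between each of red1, red2, red3's own z axis and vertical below 0.12 rad and (distance between red2 and ret_nest1 below 0.012 m or distance between red2 and ret_nest2 below 0.012 m or distance between red2 and ret_nest3 below 0.012 m) and (distance between red3 and ret_nest1 below 0.012 m or distance between red3 and ret_nest2 below 0.012 m or distance between red3 and ret_nest3 below 0.012 m)); the robot touches nothing.
It fails at once if the jar is knocked over or moved more than 30 mm (distance of jar from where it was at the start of the episode above 0.03 m or angle between jar's own z axis and vertical above 0.5 rad).
It fails at once if the beaker is knocked over or moved more than 30 mm (distance of beaker from where it was at the start of the episode above 0.03 m or angle between beaker's own z axis and vertical above 0.5 rad).
It fails at once if the tin is knocked over or moved more than 30 mm (distance of tin from where it was at the start of the episode above 0.03 m or angle between tin's own z axis and vertical above 0.5 rad).
Of green1, green2, green3, red1, red2, red3 only 4 to 6 are there at a start; the rules pass over those that are not, and their reading is None.
At some moment in a run one of red1, red2, red3 may be knocked a few centimetres aside while the robot is not near it.
It also fails if it takes over 210 s, if anything falls off the work surface, if the arm or the gripper's body presses on something with over 40 N, if the wrist force passes 120 N, or if a joint passes its speed limit or range.

### The arm

A 7-joint arm with a two-finger parallel gripper is mounted at the origin on the work surface. World frame = base frame: x ahead of the robot, y to its left, z up, the work surface at z = 0. Lengths are in m, angles in rad, forces in N, time in s.
With the tool pointing down it reaches from about 0.375 to 0.925 m from the base axis. Payload 3.1 kg.
Tool frame: the origin (TCP) lies midway between the tips of the shut fingers; the grasp point (between the pads) lies 19 mm behind it; y points along the fingers, x is the direction in which the jaws open and shut, and the axes are right-handed (so a half turn about y gives the same grasp; the last joint's range is limited). The gripper opens to 85 mm and grips with 20 to 120 N. Pads are 22 mm wide; open, the fingers measure 114 mm over their backs; the gripper's body (76 mm by 85 mm) begins 54 mm behind the grasp point. The pads swing forward as they close: fully open they stand 13 mm farther back than shut.
Start: joints at [1.128, 0.383, 0.044, 1.598, -0.018, 1.161, -0.05], TCP at [0.22, -0.612, 0.231] pointing down, gripper open.
Joint ranges: [-2.61, 2.61], [-0.41, 2.15], [-1.48, 1.57], [0, 2.5], [-1.57, 4.71], [0.05, 1.97], [-2.85, 2.85]. Speed limits (rad/s): [2.79, 2.79, 3.14, 3.14, 3.14, 3.14, 3.14].

### API

Orientations are given as a rotation vector (axis times angle).
In Python, from workcell import status, viewer, robot gives the robot as it stands.
- The arm moves only by the shell command python3 -m crank 'ROWS' [FORCE]. ROWS is JSON, a list of rows, each an object with "translation": the shift along the tool's x, y, z in m, a list of three; "turn": the turn about the tool's y in degrees; "fingers": the opening, from 0 (shut) to 1 (fully open). A call has 1 to 10 rows; each row is the pose to reach, as a shift and turn from the pose measured when the call began, along the tool's axes at that moment; what a row does not reach only later rows make up. A row lasts 1/8 s, in which the tool goes at most 62.5 mm and 10.7 degrees, less where a joint would pass 70% of its speed; a pose out of reach is approached as far as the arm can. A call with a gripper value outside its range is refused whole. The fingers move at their own pace and stop on an object; FORCE is the grip in N (left out, the last holds). Time passes only in rows, so rows that repeat a pose let the fingers close. It gives the time, the measured TCP pose, the force and the opening at its end, in the units of the state.
- status.get_obs(): the state, without advancing time (a new reading comes with each control period).
- viewer.capture(name): name is "side" or "top" or "wrist"; returns the picture (420x560x3 uint8, red, green, blue); there is no depth.
- viewer.get_calibration(name): a dict with "fx", "fy", "cx", "cy" (pixels), "T" (4x4, takes a point from camera to world coordinates); the wrist camera has in their place "T_tool_cam" (4x4, takes a point from camera to tool coordinates, whose origin is the TCP and whose axes are the tool frame's). Camera axes: x right, y down, z forward; pixel columns grow to the right and rows downward; lengths in m; the calibration is good to about 2 mm. A picture is of the moment at which its call begins: read the wrist's pose just before it. get_calibration takes no time and is no camera call.
- robot.finish_job(): hands the job in, once; it reports no verdict.
The state is a dict: "clock": time; "qpos": joint angles; "joint_velocities": joint speeds; "effort": joint torques, N m; "eef_pos": TCP position; "orientation": TCP orientation; "force": force on the tool from outside, world axes, zero at the start; "ft_torque": the same for the moment, N m; "gripper_width": opening from 0.0 (shut) to 1.0 (fully open).
Only numpy, scipy, OpenCV 4.12 (cv2) and the standard library are available. Lean on these libraries where they do the work, as an engineer would, in place of code of your own. Each camera call takes 0.05 s, during which the arm holds its last target.

## Working session

There is one attempt and no reset: what is moved stays moved. The work goes in short steps, Python scripts to look and compute and a shell command to move; the robot and the scene stay as the last step left them, time stands still between calls to the robot, and variables do not carry over. Pictures are saved under pics/ and viewed, and the job is handed in when it is done.

```bash
mkdir -p pics; ls
python3 - <<'E'
from workcell import status, viewer, robot
import cv2
print(status.get_obs())
for n in ["side","top","wrist"]:
    im=viewer.capture(n); cv2.imwrite(f"pics/{n}0.png",im[:,:,::-1]); print(n,viewer.get_calibration(n))
E
```

```text
pics
{'clock': 0.0, 'qpos': array([ 1.12819004,  0.38384125,  0.04382049,  1.59959345, -0.01790639,
        1.16120483, -0.04989679]), 'joint_velocities': array([ 1.29177593e-04, -2.95283717e-04, -7.15904344e-04,  1.70886297e-04,
       -3.33501041e-05,  2.10366272e-04, -1.23107971e-03]), 'effort': array([-3.39269400e-04, -4.33468866e+01,  1.02444638e+00, -2.49510849e+01,
        1.06212133e-02,  1.13421539e-02,  2.41891115e-06]), 'eef_pos': array([ 0.21939012, -0.61084198,  0.2298739 ]), 'orientation': array([-1.35140025,  0.95314291, -0.94943128]), 'force': array([ 0.59022227,  0.01623475, -0.03473595]), 'ft_torque': array([ 0.02904607, -0.01082563,  0.04718376]), 'gripper_width': 1.002031231933351}
side {'fx': 399.693688738945, 'fy': 399.693688738945, 'cx': 277.12897677114466, 'cy': 209.43102227921037, 'T': array([[-0.98758804, -0.1067073 ,  0.11525373,  0.37696201],
       [-0.15705369,  0.66153658, -0.73328269,  0.81031547],
       [ 0.00200206, -0.74228223, -0.67008438,  0.96482099],
       [ 0.        ,  0.        ,  0.        ,  1.        ]])}
top {'fx': 394.7734213814993, 'fy': 394.7734213814993, 'cx': 272.2364915400396, 'cy': 207.6917533581204, 'T': array([[ 0.00965858, -0.99912053,  0.04080288,  0.47498465],
       [-0.9995486 , -0.01080752, -0.02803208, -0.0862136 ],
       [ 0.02844841, -0.04051372, -0.99877391,  1.14814108],
       [ 0.        ,  0.        ,  0.        ,  1.        ]])}
wrist {'fx': 378.2414394782102, 'fy': 378.2414394782102, 'cx': 283.5169091524585, 'cy': 204.59191757447104, 'T_tool_cam': array([[ 9.99999998e-01,  2.63441504e-05,  4.97298400e-05,
         9.82415351e-05],
       [-3.84937173e-05, -3.24415908e-01,  9.45914540e-01,
        -1.42836834e-01],
       [ 4.10524661e-05, -9.45914540e-01, -3.24415907e-01,
         8.39971054e-02],
       [ 0.00000000e+00,  0.00000000e+00,  0.00000000e+00,
         1.00000000e+00]])}
```

View pics/top0.png

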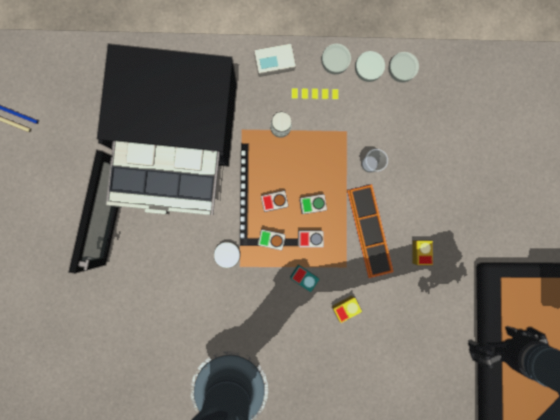

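View pics/side0.png

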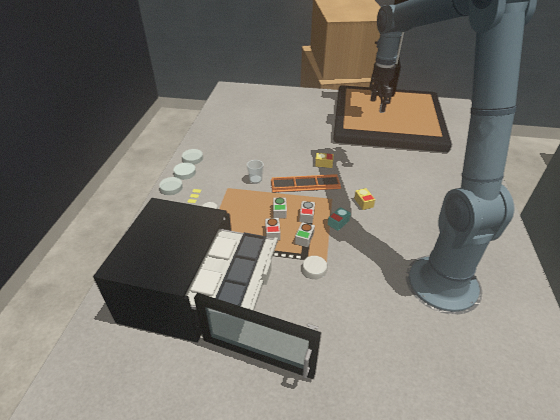

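View pics/wrist0.png

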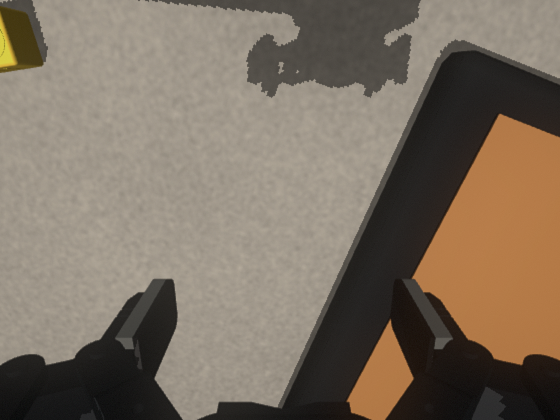

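Run:
```python
import cv2
im=cv2.imread("pics/top0.png")
cv2.imwrite("pics/c1.png",cv2.resize(im[30:280,60:250],None,fx=3.2,fy=2.4*1,interpolation=cv2.INTER_CUBIC)) if 0 else cv2.imwrite("pics/c1.png",cv2.resize(im[40:280,60:250],None,fx=2.5,fy=2.5,interpolation=cv2.INTER_CUBIC)) 
cv2.imwrite("pics/c2.png",cv2.resize(im[170:290,235:435],None,fx=4,fy=4,interpolation=cv2.INTER_CUBIC))
im=cv2.imread("pics/side0.png")
cv2.imwrite("pics/c3.png",cv2.resize(im[190:390,90:345],None,fx=3,fy=3,interpolation=cv2.INTER_CUBIC))
```

```text
(no output)
```

View pics/c1.png

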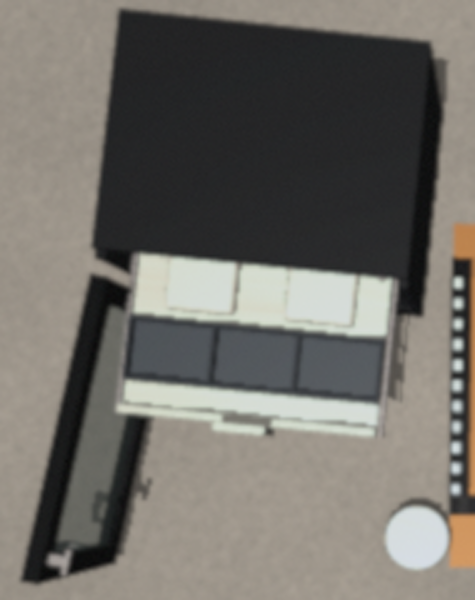

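View pics/c2.png

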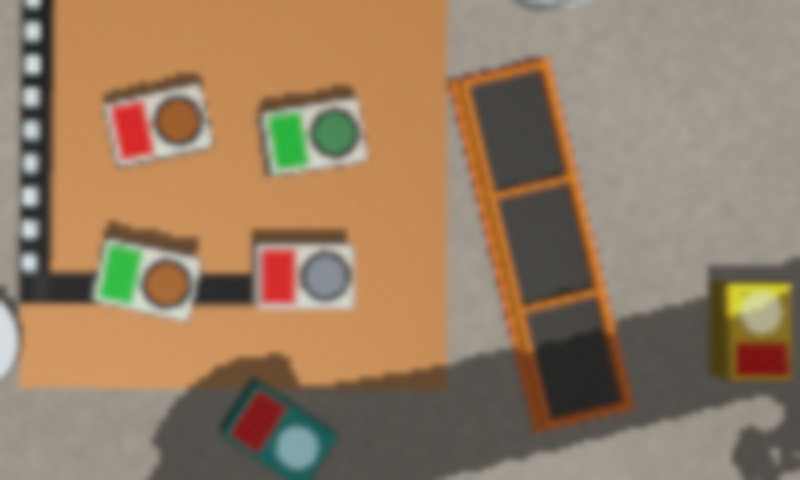

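View pics/c3.png

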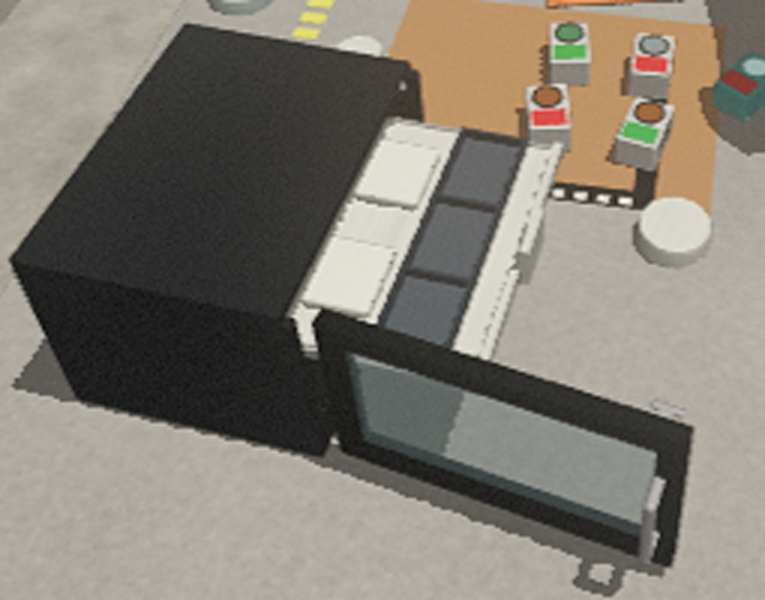

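```bash
cat > h.py <<'E'
import numpy as np, cv2
from scipy.spatial.transform import Rotation as R
from workcell import status, viewer, robot
def ray(cal,uv,z,T=None):
    T=cal["T"] if T is None else T
    uv=np.atleast_2d(np.array(uv,float))
    d=np.c_[(uv[:,0]-cal["cx"])/cal["fx"],(uv[:,1]-cal["cy"])/cal["fy"],np.ones(len(uv))]@T[:3,:3].T
    o=T[:3,3]; return o+d*((z-o[2])/d[:,2])[:,None]
def px(name,uv,z): return ray(viewer.get_calibration(name),uv,z)
def proj(name,P):
    cal=viewer.get_calibration(name);T=cal["T"] if "T" in cal else pose()@cal["T_tool_cam"]
    p=(np.atleast_2d(P)-T[:3,3])@T[:3,:3]
    return np.c_[p[:,0]/p[:,2]*cal["fx"]+cal["cx"],p[:,1]/p[:,2]*cal["fy"]+cal["cy"]]
def pose():
    o=status.get_obs();T=np.eye(4);T[:3,:3]=R.from_rotvec(o["orientation"]).as_matrix();T[:3,3]=o["eef_pos"];return T
def rect(P):
    c=P[:,:2].mean(0);(cx,cy),(w,h),a=cv2.minAreaRect((P[:,:2]*1000).astype(np.float32));return (cx/1000,cy/1000),w,h,a
def go(target,jaw=None):
    """target world TCP, jaw: angle deg of jaw axis in world (mod 180) -> print translation, turn"""
    T=pose();t=T[:3,:3].T@(np.array(target)-T[:3,3])
    x=T[:3,0];a=np.degrees(np.arctan2(x[1],x[0]))
    s="trans %s"%np.round(t,4)
    if jaw is not None:
        d=(jaw-a+90)%180-90  # world ccw
        sg=np.sign(T[2,1]) # tool y down => -1
        s+=" turn %.1f (alt %.1f)"%(sg*d, sg*(d-180*np.sign(d)))
    o=status.get_obs()
    print(s,"| jawnow %.1f q7 %.2f tcp %s f %s w %.3f t %.1f"%(a,o["qpos"][6],np.round(o["eef_pos"],4),np.round(o["force"],1),o["gripper_width"],o["clock"]))
def wrist(name):
    T=pose();im=viewer.capture("wrist");cv2.imwrite(f"pics/{name}.png",im[:,:,::-1]);np.save("wT.npy",T)
def wpx(uv,z):
    c=viewer.get_calibration("wrist");return ray(c,uv,z,np.load("wT.npy")@c["T_tool_cam"])
def snap(n,name): cv2.imwrite(f"pics/{name}.png",viewer.capture(n)[:,:,::-1])
E
python3 - <<'E'
from h import *
np.set_printoptions(precision=4,suppress=True)
print(pose())
c2=lambda L:np.array(L)/4+[235-.375,170-.375]
for n,L in dict(rA=[(105,102),(195,82),(212,146),(120,166)],gB=[(262,115),(352,98),(367,158),(270,174)],gC=[(106,240),(200,258),(188,319),(94,301)],rD=[(254,243),(352,243),(354,308),(254,308)]).items():
    P=px("top",c2(L),.04);print(n,P[:,:2].mean(0),rect(P))
P=px("top",c2([(450,80),(546,57),(632,406),(537,431)]),.018);print("ret",P,P.mean(0),rect(P))
c1=lambda L:np.array(L)/2.5+[60-.3,40-.3]
P=px("top",c1([(120,10),(431,42),(402,277),(95,247)]),.207);print("roof",P,rect(P))
P=px("top",c1([(129,317),(387,336),(382,400),(125,378)]),.155);print("nests",P,P.mean(0),rect(P))
P=px("top",c1([(213,429),(268,433)]),.183);print("tab",P)
P=px("top",c1([(95,275),(28,580)]),.207);print("door",P)
P=px("top",c1([(417,503)]),.026);print("tin",P)
E
```

```text
[[ 0.338  -0.0008  0.9411  0.2194]
 [-0.9411  0.0019  0.338  -0.6111]
 [-0.002  -1.     -0.0001  0.2302]
 [ 0.      0.      0.      1.    ]]
rA [ 0.5402 -0.1225] ((0.5402044677734374, -0.1228039321899414), 46.63113021850586, 66.67369842529297, 13.228842735290527)
gB [ 0.5328 -0.2317] ((0.53329248046875, -0.23212738037109376), 43.516666412353516, 69.55207824707031, 9.936863899230957)
gC [ 0.4311 -0.1158] ((0.4310838012695313, -0.11581845855712891), 67.2523193359375, 43.45082092285156, 79.65742492675781)
rD [ 0.4348 -0.2257] ((0.43484234619140627, -0.2260158386230469), 45.585105895996094, 70.39833068847656, 0.4593522548675537)
ret [[ 0.5757 -0.3337  0.018 ]
 [ 0.5932 -0.4035  0.018 ]
 [ 0.3425 -0.4656  0.018 ]
 [ 0.3243 -0.3969  0.018 ]] [ 0.4589 -0.4     0.018 ] ((0.4587730712890625, -0.40022308349609376), 259.21173095703125, 71.99286651611328, 14.106513977050781)
roof [[ 0.9029  0.286   0.207 ]
 [ 0.8782 -0.012   0.207 ]
 [ 0.649   0.0125  0.207 ]
 [ 0.6733  0.3034  0.207 ]] ((0.7757063598632813, 0.14650411987304687), 299.0669860839844, 230.40689086914062, 85.26402282714844)
nests [[0.6143 0.2894 0.155 ]
 [0.5986 0.0321 0.155 ]
 [0.534  0.0361 0.155 ]
 [0.5531 0.2918 0.155 ]] [0.575  0.1624 0.155 ] ((0.5742662353515625, 0.16276632690429688), 257.8202819824219, 64.71469116210938, 86.45964813232422)
tab [[0.5023 0.1955 0.183 ]
 [0.499  0.1424 0.183 ]]
door [[0.6466 0.3027 0.207 ]
 [0.3586 0.3567 0.207 ]]
tin [[0.4255 0.0107 0.026 ]]
```

Run:
```python
from h import *
go([0.4311,-0.1158,0.2],-10.3)
```

```text
trans [-0.3945  0.0309  0.3666] turn -59.9 (alt 120.1) | jawnow -70.2 q7 -0.05 tcp [ 0.2194 -0.6111  0.2302] f [ 0.9  0.2 -0.3] w 1.003 t 0.1
```

```bash
python3 -m crank '[{"translation":[-0.045,0.003,0.041],"turn":-7,"fingers":1},{"translation":[-0.09,0.006,0.082],"turn":-14,"fingers":1},{"translation":[-0.135,0.010,0.123],"turn":-21,"fingers":1},{"translation":[-0.18,0.014,0.165],"turn":-28,"fingers":1},{"translation":[-0.225,0.017,0.207],"turn":-35,"fingers":1},{"translation":[-0.27,0.02,0.25],"turn":-42,"fingers":1},{"translation":[-0.315,0.024,0.292],"turn":-49,"fingers":1},{"translation":[-0.355,0.028,0.33],"turn":-56,"fingers":1},{"translation":[-0.394,0.031,0.367],"turn":-60,"fingers":1},{"translation":[-0.394,0.031,0.367],"turn":-60,"fingers":1}]' 40
python3 - <<'E'
from h import *
wrist("w1"); go([0.4311,-0.1158,0.2],-10.3)
E
```

```text
clock: 1.4
eef_pos: [0.433, -0.111, 0.2]
orientation: [-1.563, 0.133, -0.132]
force: [-0.7, -0.8, 0.1]
gripper_width: 0.999
trans [-0.0006 -0.0002 -0.0019] turn 0.4 (alt -179.6) | jawnow -9.9 q7 -0.03 tcp [ 0.432  -0.114   0.1998] f [ 0.8 -0.7  0.3] w 1.000 t 1.4
```

View pics/w1.png

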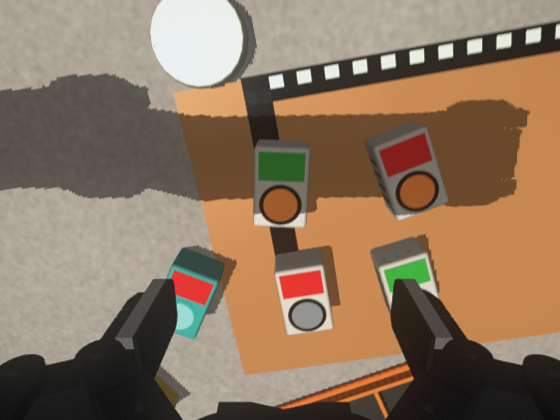

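Run:
```python
from h import *
im=cv2.imread("pics/w1.png");cv2.imwrite("pics/w1c.png",cv2.resize(im[120:350,230:460],None,fx=2.6,fy=2.6,interpolation=cv2.INTER_CUBIC))
```

```text
(no output)
```

View pics/w1c.png

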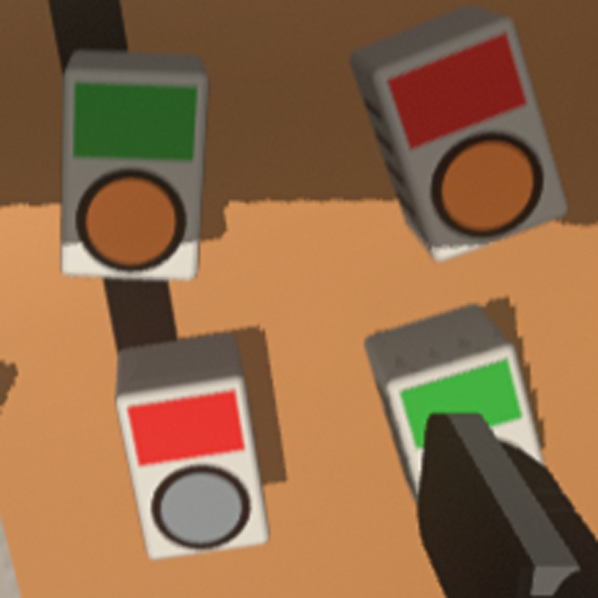

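Run:
```python
from h import *
c=lambda L:np.array(L)/2.6+[230,120]-.3
for n,L in dict(gC=[(66,74),(204,77),(196,279),(63,273)],rA=[(378,75),(508,20),(565,210),(440,258)],rD=[(119,396),(241,378),(268,543),(151,557)]).items():
    P=wpx(c(L),.04);print(n,P[:,:2].mean(0),rect(P))
```

```text
gC [ 0.42986201 -0.11601443] ((0.4295726623535156, -0.11625440979003906), 67.48225402832031, 44.146331787109375, 79.10031127929688)
rA [ 0.53833066 -0.12263187] ((0.53818408203125, -0.12256260681152344), 42.26409149169922, 66.18963623046875, 13.294279098510742)
rD [ 0.43348374 -0.22634461] ((0.43364083862304686, -0.22658013916015626), 68.6095199584961, 43.21866226196289, 89.98868560791016)
```

```bash
python3 - <<'E'
from h import *
go([0.4303,-0.1160,0.011],-10.6)
E
python3 -m crank '[{"translation":[-0.002,0.05,-0.002],"turn":1,"fingers":1},{"translation":[-0.002,0.1,-0.002],"turn":1,"fingers":1},{"translation":[-0.002,0.14,-0.002],"turn":1,"fingers":1},{"translation":[-0.002,0.17,-0.002],"turn":1,"fingers":1},{"translation":[-0.002,0.188,-0.002],"turn":1,"fingers":1},{"translation":[-0.002,0.188,-0.002],"turn":1,"fingers":1},{"translation":[-0.002,0.188,-0.002],"turn":1,"fingers":1},{"translation":[-0.002,0.188,-0.002],"turn":1,"fingers":0.3},{"translation":[-0.002,0.188,-0.002],"turn":1,"fingers":0.3},{"translation":[-0.002,0.188,-0.002],"turn":1,"fingers":0.3}]' 40;python3 - <<'E'
from h import *
wrist("w2");go([0.4303,-0.1160,0.011],-10.6)
E
```

```text
trans [-0.001   0.1888 -0.0026] turn 0.7 (alt -179.3) | jawnow -9.9 q7 -0.03 tcp [ 0.432  -0.114   0.1998] f [ 0.8 -0.7  0.3] w 1.000 t 1.4
clock: 2.7
eef_pos: [0.4301, -0.1155, 0.0127]
orientation: [-1.564, 0.15, -0.15]
force: [-2.0, 0.6, 5.5]
gripper_width: 0.532
trans [ 0.0002  0.0017 -0.0004] turn -0.4 (alt 179.6) | jawnow -11.0 q7 -0.24 tcp [ 0.4302 -0.1155  0.0127] f [-1.3  0.1  6.3] w 0.533 t 2.8
```

View pics/w2.png

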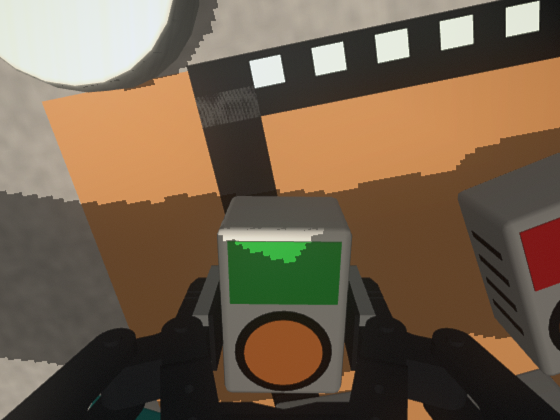

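```bash
python3 - <<'E'
from h import *
P=wpx([(222,231),(347,231),(341,390),(226,390)],.04);print(P.mean(0),rect(P), np.round((P.mean(0)-np.load("wT.npy")[:3,3])@np.load("wT.npy")[:3,:3],4))
go([0.4303,-0.1160,0.22],-10.6)
go([0.5685,0.079,0.22],-4.5)
E
python3 -m crank '[{"translation":[0,-0.03,0],"turn":0,"fingers":0.3},{"translation":[0,-0.08,0],"turn":0,"fingers":0.3},{"translation":[0,-0.13,0],"turn":0,"fingers":0.3},{"translation":[0,-0.18,0],"turn":0,"fingers":0.3},{"translation":[0,-0.207,0],"turn":0,"fingers":0.3},{"translation":[0,-0.207,0],"turn":0,"fingers":0.3}]';python3 - <<'E'
from h import *
go([0.5685,0.079,0.22],-4.5)
E
```

```text
[ 0.43104594 -0.11428485  0.04      ] ((0.43085067749023437, -0.11424111175537109), 66.74231719970703, 44.59321594238281, 79.10746765136719) [ 0.0007 -0.0273  0.0014]
trans [ 2.000e-04 -2.073e-01 -2.000e-04] turn -0.4 (alt 179.6) | jawnow -11.0 q7 -0.24 tcp [ 0.4302 -0.1155  0.0127] f [-1.3  0.1  6.3] w 0.533 t 2.8
trans [ 0.0988 -0.2071  0.2175] turn -6.5 (alt 173.5) | jawnow -11.0 q7 -0.24 tcp [ 0.4302 -0.1155  0.0127] f [-1.3  0.1  6.3] w 0.533 t 2.8
clock: 3.5
eef_pos: [0.4315, -0.1161, 0.2214]
orientation: [-1.566, 0.146, -0.154]
force: [0.0, 0.1, -3.2]
gripper_width: 0.53
trans [0.0974 0.0019 0.2176] turn -6.5 (alt 173.5) | jawnow -11.0 q7 -0.03 tcp [ 0.4315 -0.1161  0.2214] f [ 0.   0.1 -3.2] w 0.530 t 3.5
```

```bash
python3 -m crank '[{"translation":[0.02,0,0.045],"turn":-1,"fingers":0.3},{"translation":[0.04,0,0.09],"turn":-2,"fingers":0.3},{"translation":[0.06,0,0.135],"turn":-4,"fingers":0.3},{"translation":[0.08,0,0.18],"turn":-6,"fingers":0.3},{"translation":[0.097,0.002,0.218],"turn":-6.5,"fingers":0.3},{"translation":[0.097,0.002,0.218],"turn":-6.5,"fingers":0.3},{"translation":[0.097,0.002,0.218],"turn":-6.5,"fingers":0.3}]';python3 - <<'E'
from h import *
wrist("w3");snap("top","t3");go([0.5685,0.079,0.159],-4.5)
E
```

```text
clock: 4.38
eef_pos: [0.5664, 0.0787, 0.2172]
orientation: [-1.572, 0.061, -0.06]
force: [1.4, -0.5, -2.8]
gripper_width: 0.53
trans [0.0014 0.0592 0.0018] turn -0.1 (alt 179.9) | jawnow -4.6 q7 -0.46 tcp [0.5669 0.0775 0.2182] f [ 0.  -0.8 -1.4] w 0.531 t 4.5
```

View pics/w3.png

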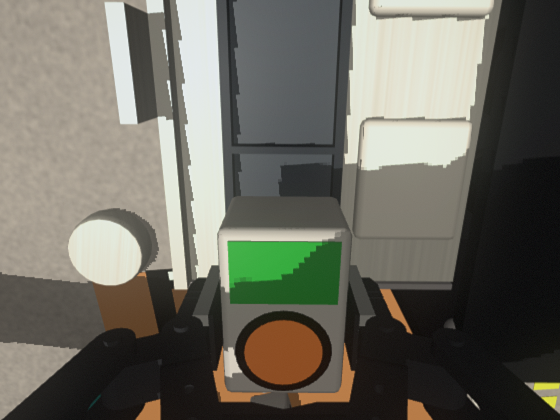

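View pics/t3.png

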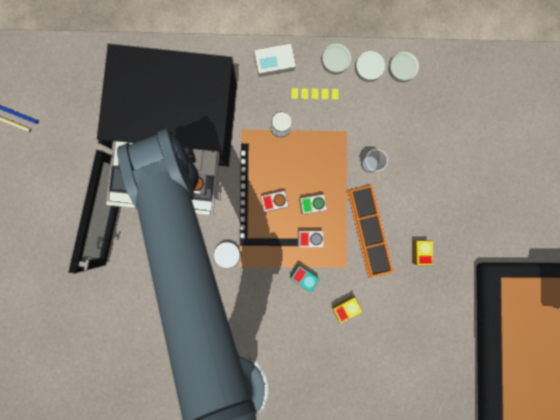

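Run:
```python
from h import *
im=cv2.imread("pics/w3.png");cv2.imwrite("pics/w3c.png",cv2.resize(im[0:230,160:390],None,fx=2.6,fy=2.6,interpolation=cv2.INTER_CUBIC))
P=wpx([(226,148),(344,148),(226,0),(351,0)],.155);print(P,P[:2].mean(0),P[2:].mean(0))
e=np.array([-np.sin(np.radians(-4.5)),np.cos(np.radians(-4.5))])
print("n3",P[:2].mean(0)[:2]-.042*e)
```

```text
[[0.53906638 0.12679084 0.155     ]
 [0.60315852 0.12184241 0.155     ]
 [0.54816801 0.19819681 0.155     ]
 [0.60834506 0.19352432 0.155     ]] [0.57111245 0.12431662 0.155     ] [0.57825653 0.19586056 0.155     ]
n3 [0.56781717 0.0824461 ]
```

View pics/w3c.png

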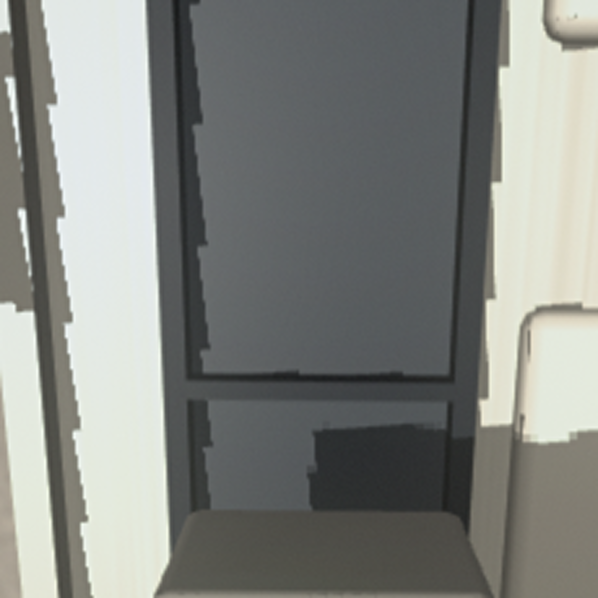

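```bash
python3 -m crank '[{"translation":[0.001,0.02,0.002],"turn":0,"fingers":0.3},{"translation":[0.001,0.04,0.002],"turn":0,"fingers":0.3},{"translation":[0.001,0.05,0.002],"turn":0,"fingers":0.3},{"translation":[0.001,0.056,0.002],"turn":0,"fingers":0.3},{"translation":[0.001,0.059,0.002],"turn":0,"fingers":0.3},{"translation":[0.001,0.059,0.002],"turn":0,"fingers":0.3},{"translation":[0.001,0.059,0.002],"turn":0,"fingers":0.3}]';python3 - <<'E'
from h import *
wrist("w4");go([0.5675,0.079,0.159],-4.5)
E
```

```text
clock: 5.35
eef_pos: [0.5687, 0.0794, 0.1599]
orientation: [-1.572, 0.06, -0.065]
force: [0.8, -0.4, -2.8]
gripper_width: 0.531
trans [-0.0011  0.0009 -0.0005] turn -0.1 (alt 179.9) | jawnow -4.6 q7 -0.50 tcp [0.5687 0.0794 0.1599] f [-0.3  0.4 -2.1] w 0.530 t 5.4
```

View pics/w4.png

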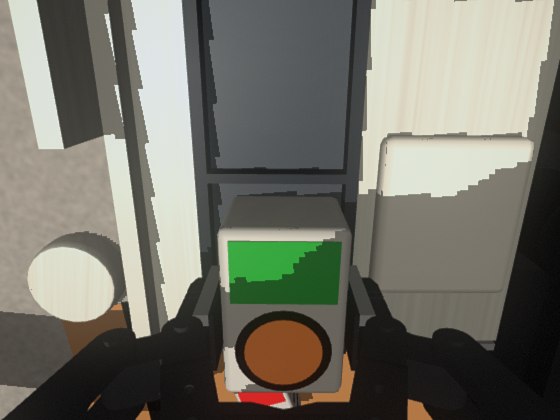

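```bash
python3 -m crank '[{"translation":[-0.001,0.0015,0],"turn":0,"fingers":0.3},{"translation":[-0.001,0.0015,0],"turn":0,"fingers":0.3},{"translation":[-0.001,0.0015,0],"turn":0,"fingers":0.65},{"translation":[-0.001,0.0015,0],"turn":0,"fingers":0.65},{"translation":[-0.001,0.0015,0],"turn":0,"fingers":0.65},{"translation":[-0.001,-0.02,0],"turn":0,"fingers":0.65},{"translation":[-0.001,-0.06,0],"turn":0,"fingers":0.65},{"translation":[-0.001,-0.1,0],"turn":0,"fingers":1},{"translation":[-0.001,-0.1,0],"turn":0,"fingers":1}]';python3 - <<'E'
from h import *
wrist("w5");go([0.5330,-0.2317,0.2],9.9)
E
```

```text
clock: 6.52
eef_pos: [0.5702, 0.0808, 0.2645]
orientation: [-1.571, 0.053, -0.072]
force: [-0.3, 0.0, 0.4]
gripper_width: 0.999
trans [-0.0112  0.0624 -0.3136] turn -14.5 (alt 165.5) | jawnow -4.6 q7 -0.44 tcp [0.5687 0.0802 0.262 ] f [-0.1 -0.4 -0.1] w 0.998 t 6.6
```

View pics/w5.png

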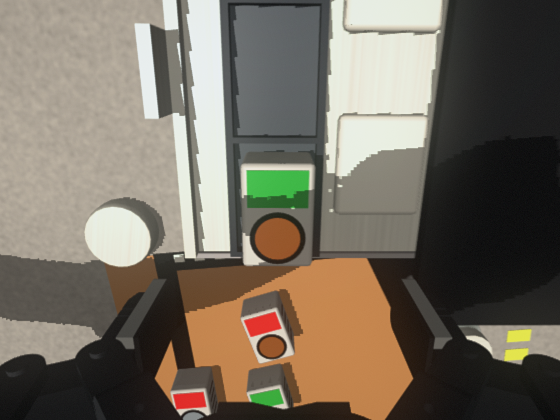

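```bash
python3 - <<'E'
from h import *
P=wpx([(242,163),(314,163),(313,263),(243,265)],.185);print(P.mean(0),rect(P))
E
python3 -m crank '[{"translation":[-0.002,0.01,-0.055],"turn":-3,"fingers":1},{"translation":[-0.004,0.02,-0.11],"turn":-6,"fingers":1},{"translation":[-0.006,0.03,-0.165],"turn":-9,"fingers":1},{"translation":[-0.008,0.04,-0.22],"turn":-12,"fingers":1},{"translation":[-0.01,0.05,-0.275],"turn":-14.5,"fingers":1},{"translation":[-0.011,0.06,-0.313],"turn":-14.5,"fingers":1},{"translation":[-0.011,0.062,-0.313],"turn":-14.5,"fingers":1},{"translation":[-0.011,0.062,-0.313],"turn":-14.5,"fingers":1}]';python3 - <<'E'
from h import *
wrist("w6");go([0.5330,-0.2317,0.011],9.9)
im=cv2.imread("pics/w6.png");cv2.imwrite("pics/w6c.png",cv2.resize(im[80:310,160:390],None,fx=2.6,fy=2.6,interpolation=cv2.INTER_CUBIC))
E
```

```text
[0.56812919 0.0809195  0.185     ] ((0.5674156494140625, 0.08105349731445312), 68.15591430664062, 45.96489715576172, 86.37919616699219)
clock: 7.58
eef_pos: [0.5326, -0.2297, 0.1991]
orientation: [-1.567, -0.141, 0.133]
force: [0.4, 0.6, 0.6]
gripper_width: 1.001
trans [-0.0019  0.1887 -0.0025] turn 0.2 (alt -179.8) | jawnow 10.1 q7 0.37 tcp [ 0.5333 -0.2288  0.1997] f [-1.1  0.1 -0. ] w 0.998 t 7.6
```

View pics/w6c.png

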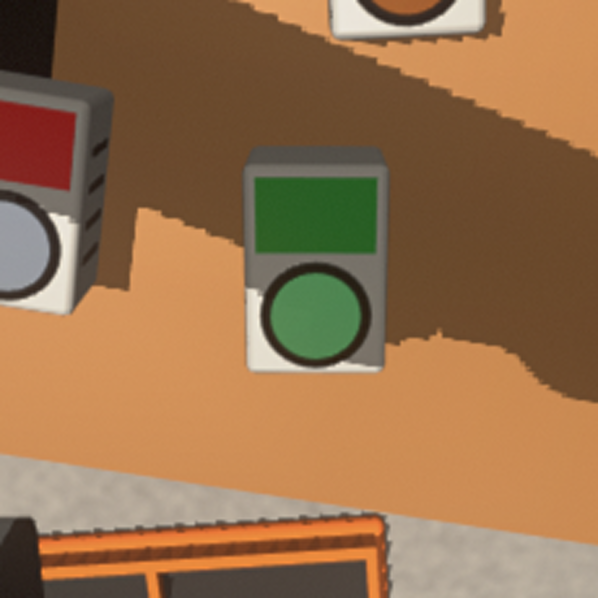

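Run:
```python
from h import *
P=wpx(np.array([(246,165),(388,165),(385,371),(248,371)])/2.6+[160,80]-.3,.04);print(P.mean(0),rect(P))
go([*P.mean(0)[:2],0.011],None)
```

```text
[ 0.53244684 -0.23187867  0.04      ] ((0.5323631591796875, -0.23188320922851563), 45.179500579833984, 68.0495376586914, 9.879962921142578)
trans [-0.0025  0.1887 -0.0026] | jawnow 10.1 q7 0.37 tcp [ 0.5333 -0.2288  0.1997] f [-1.1  0.1 -0. ] w 0.998 t 7.6
```

```bash
python3 -m crank '[{"translation":[-0.002,0.05,-0.003],"turn":0,"fingers":1},{"translation":[-0.002,0.1,-0.003],"turn":0,"fingers":1},{"translation":[-0.002,0.14,-0.003],"turn":0,"fingers":1},{"translation":[-0.002,0.17,-0.003],"turn":0,"fingers":1},{"translation":[-0.002,0.187,-0.003],"turn":0,"fingers":1},{"translation":[-0.002,0.187,-0.003],"turn":0,"fingers":1},{"translation":[-0.002,0.187,-0.003],"turn":0,"fingers":1},{"translation":[-0.002,0.187,-0.003],"turn":0,"fingers":0.3},{"translation":[-0.002,0.187,-0.003],"turn":0,"fingers":0.3},{"translation":[-0.002,0.187,-0.003],"turn":0,"fingers":0.3}]' 40;python3 - <<'E'
from h import *
wrist("w7");go([0.575,0.163,0.22],-4.5)
E
python3 -m crank '[{"translation":[0,-0.03,0],"turn":0,"fingers":0.3},{"translation":[0,-0.08,0],"turn":0,"fingers":0.3},{"translation":[0,-0.13,0],"turn":0,"fingers":0.3},{"translation":[0,-0.18,0],"turn":0,"fingers":0.3},{"translation":[0,-0.21,0],"turn":0,"fingers":0.3},{"translation":[0,-0.21,0],"turn":0,"fingers":0.3}]';python3 - <<'E'
from h import *
go([0.575,0.163,0.22],-4.5)
E
```

```text
clock: 8.88
eef_pos: [0.5336, -0.2327, 0.0138]
orientation: [-1.568, -0.144, 0.132]
force: [-0.3, 0.8, 4.2]
gripper_width: 0.531
trans [ 0.1114 -0.2064  0.3818] turn 14.6 (alt -165.4) | jawnow 10.1 q7 0.25 tcp [ 0.5336 -0.2327  0.0138] f [-0.5  0.1  4.9] w 0.531 t 8.9
clock: 9.68
eef_pos: [0.5337, -0.2329, 0.2261]
orientation: [-1.571, -0.147, 0.129]
force: [-0.0, -0.4, -2.1]
gripper_width: 0.533
trans [0.1098 0.0051 0.3826] turn 14.6 (alt -165.4) | jawnow 10.1 q7 0.38 tcp [ 0.5337 -0.2329  0.2261] f [-0.  -0.4 -2.1] w 0.533 t 9.7
```

View pics/w7.png

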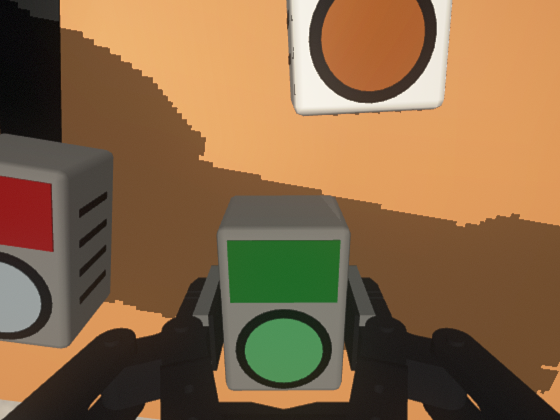

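```bash
python3 -m crank '[{"translation":[0.01,-0.015,0.045],"turn":2,"fingers":0.3},{"translation":[0.025,-0.015,0.09],"turn":4,"fingers":0.3},{"translation":[0.04,-0.015,0.14],"turn":6,"fingers":0.3},{"translation":[0.055,-0.015,0.19],"turn":8,"fingers":0.3},{"translation":[0.07,-0.015,0.245],"turn":10,"fingers":0.3},{"translation":[0.085,-0.015,0.3],"turn":12,"fingers":0.3},{"translation":[0.1,-0.015,0.35],"turn":14,"fingers":0.3},{"translation":[0.11,-0.015,0.383],"turn":14.6,"fingers":0.3},{"translation":[0.11,-0.01,0.383],"turn":14.6,"fingers":0.3},{"translation":[0.11,-0.01,0.383],"turn":14.6,"fingers":0.3}]';python3 - <<'E'
from h import *
wrist("w8");go([0.575,0.163,0.160],-4.5)
im=cv2.imread("pics/w8.png");cv2.imwrite("pics/w8c.png",cv2.resize(im[0:230,160:390],None,fx=2.6,fy=2.6,interpolation=cv2.INTER_CUBIC))
E
```

```text
clock: 10.92
eef_pos: [0.5733, 0.1618, 0.2318]
orientation: [-1.576, 0.057, -0.068]
force: [-0.4, -0.1, -2.6]
gripper_width: 0.533
trans [0.0002 0.0725 0.0025] turn -0.2 (alt 179.8) | jawnow -4.7 q7 -0.62 tcp [0.574  0.161  0.2325] f [-0.  -0.3 -2.1] w 0.528 t 11.0
```

View pics/w8c.png

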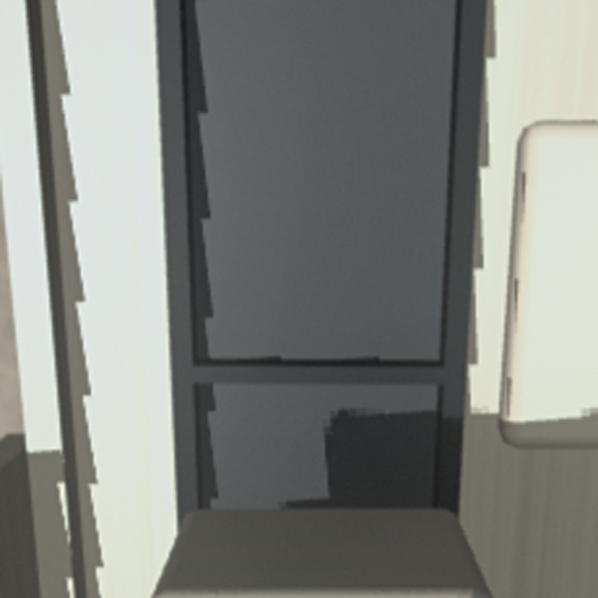

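```bash
python3 - <<'E'
from h import *
P=wpx(np.array([(172,375),(466,375)])/2.6+[160,0]-.3,.155);e=np.array([-np.sin(np.radians(-4.5)),np.cos(np.radians(-4.5))])
n=P.mean(0)[:2]-.042*e;print(P,n)
E
python3 -m crank '[{"translation":[0,0.03,0.001],"turn":0,"fingers":0.3},{"translation":[0,0.055,0.001],"turn":0,"fingers":0.3},{"translation":[0,0.066,0.001],"turn":0,"fingers":0.3},{"translation":[0,0.071,0.001],"turn":0,"fingers":0.3},{"translation":[0,0.073,0.001],"turn":0,"fingers":0.3},{"translation":[0,0.073,0.001],"turn":0,"fingers":0.3},{"translation":[0,0.073,0.001],"turn":0,"fingers":0.3}]';python3 - <<'E'
from h import *
wrist("w9");go([0.575,0.163,0.159],-4.5)
E
```

```text
[[0.54451668 0.20951698 0.155     ]
 [0.6100281  0.20423558 0.155     ]] [0.57397711 0.16500575]
clock: 11.85
eef_pos: [0.5763, 0.1619, 0.1631]
orientation: [-1.575, 0.056, -0.075]
force: [-2.2, 0.4, 8.2]
gripper_width: 0.528
trans [-0.0014  0.004   0.001 ] turn -0.2 (alt 179.8) | jawnow -4.7 q7 -0.67 tcp [0.5763 0.1619 0.163 ] f [-2.2  0.1  7.6] w 0.529 t 11.9
```

View pics/w9.png

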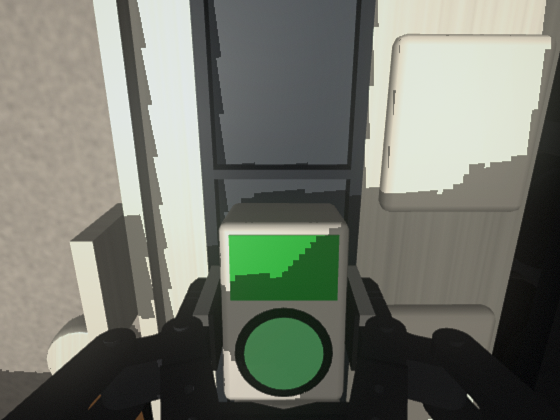

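```bash
python3 -m crank '[{"translation":[-0.001,-0.006,0.001],"turn":0,"fingers":0.3},{"translation":[-0.003,-0.012,0.003],"turn":0,"fingers":0.3},{"translation":[-0.003,-0.012,0.003],"turn":0,"fingers":0.3}]';python3 - <<'E'
from h import *
wrist("w10");go([0.574,0.164,0.159],-4.5)
E
```

```text
clock: 12.28
eef_pos: [0.5736, 0.1653, 0.1755]
orientation: [-1.574, 0.055, -0.075]
force: [0.7, 0.3, -2.8]
gripper_width: 0.534
trans [ 0.0006  0.016  -0.0009] turn -0.2 (alt 179.8) | jawnow -4.7 q7 -0.67 tcp [0.5733 0.165  0.175 ] f [-0.1 -0.7 -2.5] w 0.531 t 12.3
```

View pics/w10.png

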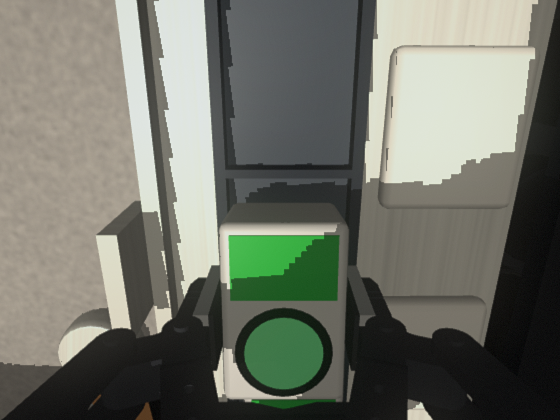

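Run:
```python
from h import *
P=wpx([(219,172.5),(363,172.5)],.155);e=np.array([-np.sin(np.radians(-4.5)),np.cos(np.radians(-4.5))])
n=P.mean(0)[:2]-.042*e;print(P,n)
P=wpx([(221,226),(348,226),(345,399),(224,399)],.2);print(P.mean(0))
go([*n,.16])
```

```text
[[0.54941492 0.21012814 0.155     ]
 [0.61301458 0.20464699 0.155     ]] [0.57791947 0.16551704]
[0.57401304 0.16324725 0.2       ]
trans [0.0044 0.015  0.0009] | jawnow -4.7 q7 -0.67 tcp [0.5733 0.165  0.175 ] f [-0.1 -0.7 -2.5] w 0.531 t 12.3
```

Run:
```python
from h import *
im=cv2.imread("pics/w10.png");cv2.imwrite("pics/w10c.png",cv2.resize(im[130:410,190:390],None,fx=2.1,fy=2.1,interpolation=cv2.INTER_CUBIC))
```

```text
(no output)
```

View pics/w10c.png

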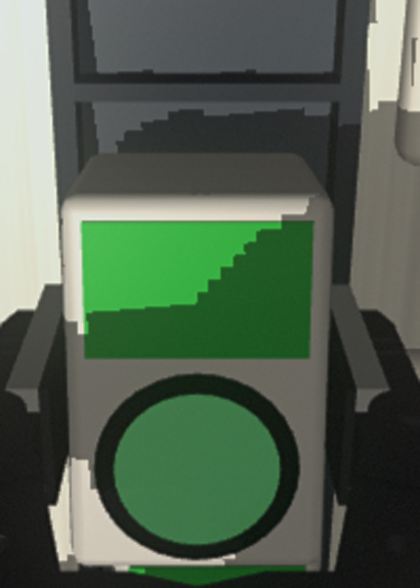

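```bash
python3 -m crank '[{"translation":[0.002,0.0,0.003],"turn":0,"fingers":0.3},{"translation":[0.002,0.008,0.003],"turn":0,"fingers":0.3},{"translation":[0.002,0.012,0.003],"turn":0,"fingers":0.3},{"translation":[0.002,0.014,0.003],"turn":0,"fingers":0.3},{"translation":[0.002,0.014,0.003],"turn":0,"fingers":0.3}]';python3 - <<'E'
from h import *
wrist("w11");go([0.576,0.167,0.159],-4.5)
E
```

```text
clock: 12.95
eef_pos: [0.5759, 0.1675, 0.1623]
orientation: [-1.576, 0.056, -0.075]
force: [-2.6, -1.6, 6.4]
gripper_width: 0.532
trans [ 0.0001  0.0033 -0.0005] turn -0.3 (alt 179.7) | jawnow -4.8 q7 -0.68 tcp [0.5759 0.1675 0.1622] f [-3.  -2.2  6.7] w 0.526 t 13.0
```

View pics/w11.png

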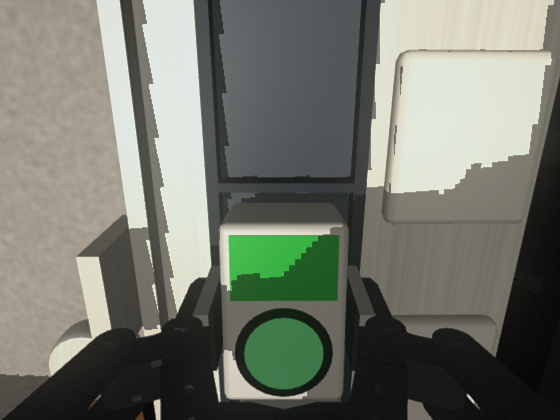

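```bash
python3 -m crank '[{"translation":[0,0.001,0],"turn":0,"fingers":0.6},{"translation":[0,0.001,0],"turn":0,"fingers":0.65},{"translation":[0,0.001,0],"turn":0,"fingers":0.65},{"translation":[0,-0.02,0],"turn":0,"fingers":0.65},{"translation":[0,-0.06,0],"turn":0,"fingers":0.65},{"translation":[0,-0.1,0],"turn":0,"fingers":0.65},{"translation":[0,-0.1,0],"turn":0,"fingers":0.65}]';python3 - <<'E'
from h import *
wrist("w12");snap("side","s12");go([0.576,0.167,0.159],-4.5)
im=cv2.imread("pics/w12.png");cv2.imwrite("pics/w12c.png",cv2.resize(im[100:330,160:390],None,fx=2.6,fy=2.6,interpolation=cv2.INTER_CUBIC))
E
```

```text
clock: 13.88
eef_pos: [0.5776, 0.1701, 0.2685]
orientation: [-1.573, 0.048, -0.082]
force: [0.2, 0.3, -0.4]
gripper_width: 0.649
trans [-0.0006  0.1048 -0.0008] turn -0.3 (alt 179.7) | jawnow -4.8 q7 -0.62 tcp [0.5752 0.1685 0.2638] f [ 0.2  0.1 -0.7] w 0.652 t 14.0
```

View pics/w12c.png

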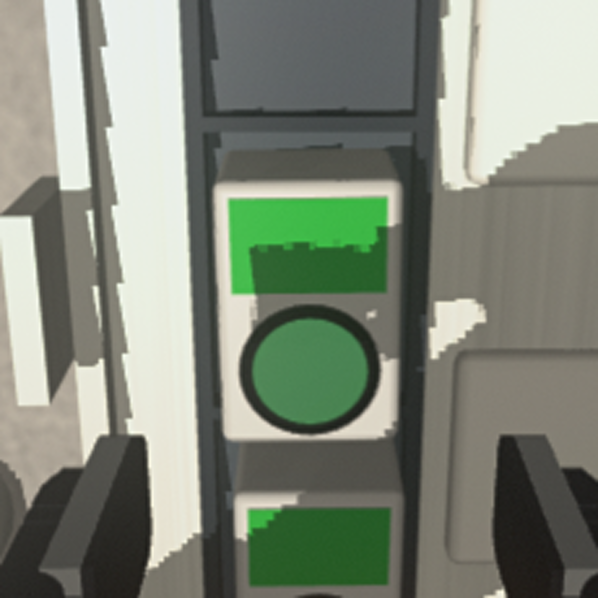

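View pics/s12.png

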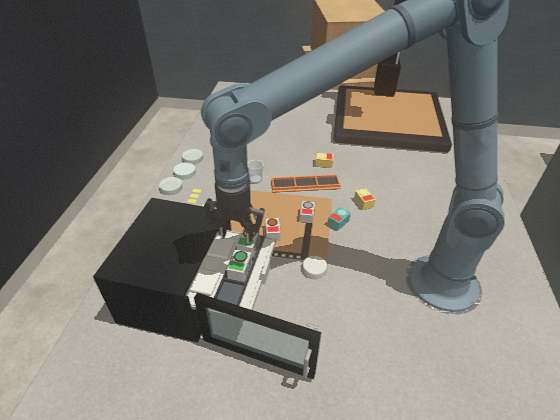

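Run:
```python
from h import *
c=lambda L:wpx(np.array(L)/2.6+[160,100]-.3,.185)
P=c([(216,184),(403,184),(398,438),(226,438)]);print(P,P.mean(0),rect(P))
print(c([(236,494),(402,494)]))
P=wpx(np.array([(190,124),(433,124)])/2.6+[160,100]-.3,.155);e=np.array([-np.sin(np.radians(-4.5)),np.cos(np.radians(-4.5))])
print(P,P.mean(0)[:2]-.042*e)
```

```text
[[0.55733233 0.2000774  0.185     ]
 [0.60126682 0.19620527 0.185     ]
 [0.59621738 0.12899162 0.185     ]
 [0.55201184 0.1331701  0.185     ]] [0.57670709 0.1646111  0.185     ] ((0.57677490234375, 0.16453451538085936), 67.7796630859375, 44.39768981933594, 85.45338439941406)
[[0.5527384  0.11648669 0.185     ]
 [0.59631791 0.11229873 0.185     ]]
[[0.54920139 0.20950565 0.155     ]
 [0.61258861 0.20400469 0.155     ]] [0.57759972 0.16488464]
```

```bash
python3 - <<'E'
from h import *
go([0.455,0.173,0.262],85.5)
E
python3 -m crank '[{"translation":[-0.025,0,0],"turn":10,"fingers":0.3},{"translation":[-0.05,0,0],"turn":20,"fingers":0},{"translation":[-0.075,0,0],"turn":30,"fingers":0},{"translation":[-0.1,0,0],"turn":40,"fingers":0},{"translation":[-0.12,0,-0.005],"turn":50,"fingers":0},{"translation":[-0.12,0,-0.005],"turn":60,"fingers":0},{"translation":[-0.12,0,-0.005],"turn":70,"fingers":0},{"translation":[-0.12,0,-0.005],"turn":80,"fingers":0},{"translation":[-0.12,0,-0.005],"turn":90,"fingers":0},{"translation":[-0.12,0,-0.005],"turn":90,"fingers":0}]';python3 - <<'E'
from h import *
wrist("w13");go([0.46,0.173,0.16],85.5)
im=cv2.imread("pics/w13.png")
E
```

```text
trans [-1.201e-01  1.000e-04 -5.400e-03] turn 89.7 (alt -90.3) | jawnow -4.8 q7 -0.62 tcp [0.5752 0.1685 0.2638] f [ 0.2  0.1 -0.7] w 0.652 t 14.0
clock: 15.22
eef_pos: [0.4543, 0.173, 0.261]
orientation: [-1.166, 1.256, -1.279]
force: [0.0, -0.3, 1.0]
gripper_width: -0.002
trans [-0.001   0.1013  0.0042] turn -0.1 (alt 179.9) | jawnow -94.6 q7 -2.15 tcp [0.4544 0.1731 0.2612] f [ 0.2 -0.6 -0.4] w -0.005 t 15.3
```

View pics/w13.png

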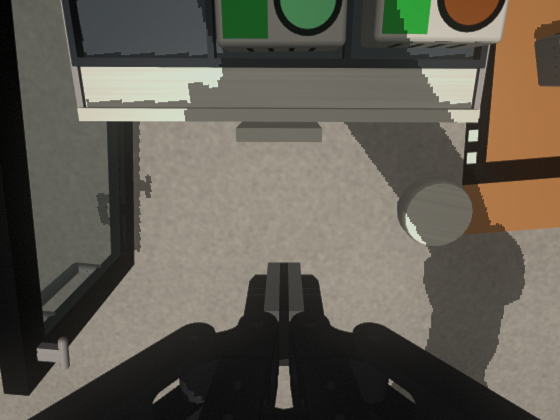

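```bash
python3 - <<'E'
from h import *
print(wpx([(237,142),(322,142),(237,127),(322,127)],.183))
E
python3 -m crank '[{"translation":[-0.001,0.05,0],"turn":0,"fingers":0},{"translation":[-0.001,0.085,0],"turn":0,"fingers":0},{"translation":[-0.001,0.101,0],"turn":0,"fingers":0},{"translation":[-0.001,0.101,0.01],"turn":0,"fingers":0},{"translation":[-0.001,0.101,0.01],"turn":0,"fingers":0}]';python3 - <<'E'
from h import *
wrist("w14");go([0.645,0.158,0.16],85.5)
E
```

```text
[[0.50408029 0.1958223  0.183     ]
 [0.50000581 0.14622903 0.183     ]
 [0.51267878 0.19479116 0.183     ]
 [0.5086668  0.14580325 0.183     ]]
clock: 15.9
eef_pos: [0.4682, 0.173, 0.1619]
orientation: [-1.162, 1.254, -1.279]
force: [-0.9, -0.6, -0.1]
gripper_width: -0.002
trans [0.0008 0.0049 0.1778] turn -0.1 (alt 179.9) | jawnow -94.6 q7 -2.23 tcp [0.4678 0.1731 0.162 ] f [ 0.5  0.2 -0.1] w 0.002 t 15.9
```

View pics/w14.png

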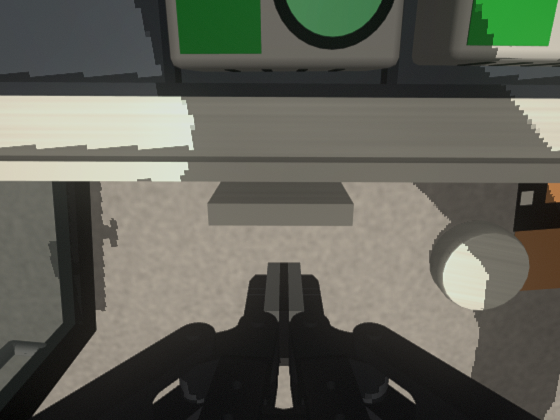

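```bash
python3 -m crank '[{"translation":[0,0.003,0.012],"turn":0,"fingers":0},{"translation":[0,0.003,0.026],"turn":0,"fingers":0},{"translation":[0,0.003,0.04],"turn":0,"fingers":0},{"translation":[0,0.003,0.054],"turn":0,"fingers":0},{"translation":[0,0.003,0.068],"turn":0,"fingers":0},{"translation":[0,0.003,0.082],"turn":0,"fingers":0},{"translation":[0,0.003,0.096],"turn":0,"fingers":0},{"translation":[0,0.003,0.11],"turn":0,"fingers":0},{"translation":[0,0.003,0.124],"turn":0,"fingers":0},{"translation":[0,0.003,0.138],"turn":0,"fingers":0}]';python3 - <<'E'
from h import *
wrist("w15");go([0.645,0.158,0.16],85.5)
E
```

```text
clock: 17.2
eef_pos: [0.6056, 0.1616, 0.1604]
orientation: [-1.164, 1.255, -1.279]
force: [-4.0, 1.0, -2.9]
gripper_width: 0.001
trans [0.     0.0018 0.0363] turn -0.2 (alt 179.8) | jawnow -94.7 q7 -2.19 tcp [0.6088 0.161  0.1611] f [ 2.2  0.1 -0.5] w -0.002 t 17.2
```

View pics/w15.png

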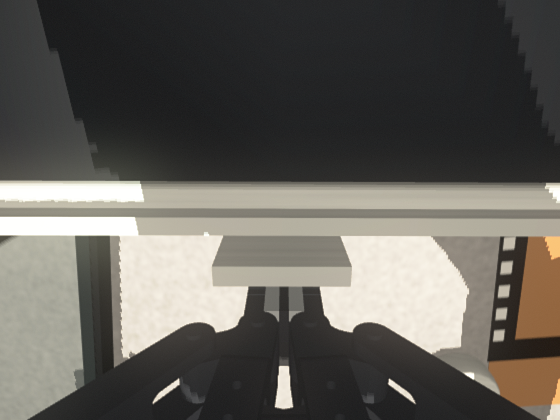

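```bash
python3 -m crank '[{"translation":[0,0.001,0.008],"turn":0,"fingers":0},{"translation":[0,0.001,0.015],"turn":0,"fingers":0},{"translation":[0,0.001,0.022],"turn":0,"fingers":0},{"translation":[0,0.001,0.028],"turn":0,"fingers":0},{"translation":[0,0.001,0.034],"turn":0,"fingers":0},{"translation":[0,0.001,0.037],"turn":0,"fingers":0},{"translation":[0,0.001,0.037],"turn":0,"fingers":0}]';python3 - <<'E'
from h import *
wrist("w16");go([0.645,0.158,0.16],85.5)
E
```

```text
clock: 18.12
eef_pos: [0.6358, 0.159, 0.1605]
orientation: [-1.18, 1.265, -1.274]
force: [-23.6, -2.7, 15.2]
gripper_width: 0.002
trans [0.0003 0.0005 0.0093] turn -0.0 (alt 180.0) | jawnow -94.5 q7 -2.17 tcp [0.6357 0.159  0.1605] f [-23.5  -2.7  14. ] w 0.001 t 18.2
```

View pics/w16.png

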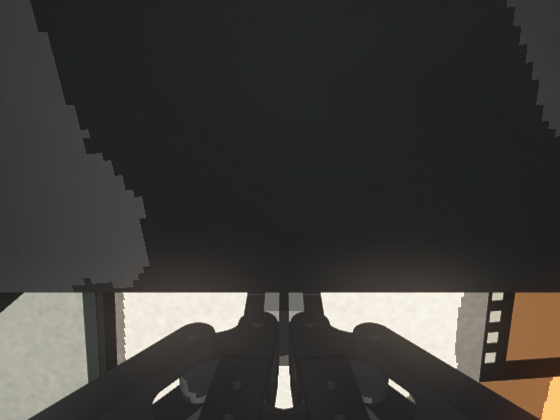

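```bash
python3 - <<'E'
from h import *
print(wpx([(200,291),(283,291),(400,291)],.207),wpx([(283,291)],.197))
print(proj("wrist",[[.66,.157,.207]]), wpx([(283,286)],.183)) 
np.save("wT.npy",np.load("wT.npy"))
E
python3 -m crank '[{"translation":[0,0,-0.03],"turn":0,"fingers":0},{"translation":[0,0,-0.05],"turn":0,"fingers":0},{"translation":[0,0,-0.05],"turn":0,"fingers":0}]';python3 - <<'E'
from h import *
wrist("w17");snap("side","s17");go([0.645,0.158,0.16],85.5)
im=cv2.imread("pics/s17.png");cv2.imwrite("pics/s17c.png",cv2.resize(im[190:390,90:345],None,fx=3,fy=3,interpolation=cv2.INTER_CUBIC))
E
```

```text
[[0.66222607 0.18189512 0.207     ]
 [0.66015051 0.1578188  0.207     ]
 [0.65720569 0.12365919 0.207     ]] [[0.65393467 0.15822181 0.197     ]]
[[285.90138563 291.14701063]] [[0.64731035 0.15861985 0.183     ]]
clock: 18.55
eef_pos: [0.5866, 0.1637, 0.1615]
orientation: [-1.177, 1.261, -1.274]
force: [0.6, -0.3, -0.6]
gripper_width: 0.0
trans [0.0002 0.0016 0.057 ] turn -0.1 (alt 179.9) | jawnow -94.6 q7 -2.19 tcp [0.5881 0.1627 0.1614] f [ 0.7 -0.5 -0.4] w 0.004 t 18.6
```

View pics/w17.png

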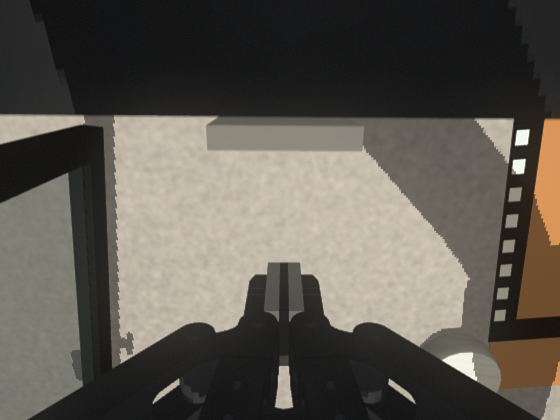

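View pics/s17c.png

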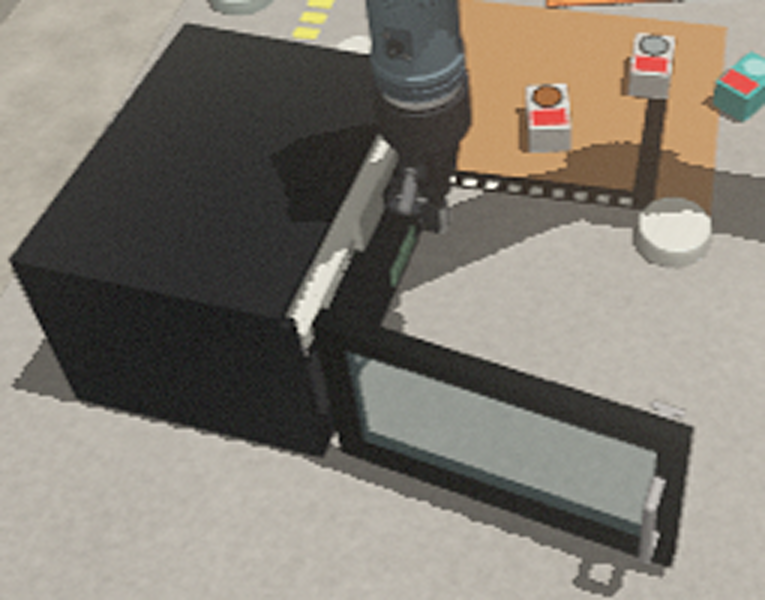

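Run:
```python
from h import *
print(wpx([(208,150.5),(285,151),(363,151),(208,123),(363,124)],.183))
print(wpx([(150,115),(285,117),(450,119)],.207))
print(wpx([(150,115),(285,117),(450,119)],.197))
```

```text
[[0.64919626 0.18356168 0.183     ]
 [0.64705975 0.15879603 0.183     ]
 [0.64505078 0.1335833  0.183     ]
 [0.65786154 0.18232403 0.183     ]
 [0.65369374 0.13349859 0.183     ]]
[[0.66340419 0.19185303 0.207     ]
 [0.66025229 0.15811228 0.207     ]
 [0.65646754 0.11640995 0.207     ]]
[[0.6627064  0.19525862 0.197     ]
 [0.65923098 0.15805467 0.197     ]
 [0.65505777 0.11207195 0.197     ]]
```

```bash
python3 - <<'E'
from h import *
go([0.628,0.1595,0.174],85.5)
E
python3 -m crank '[{"translation":[0,-0.013,0],"turn":0,"fingers":0},{"translation":[0,-0.013,0.02],"turn":0,"fingers":0},{"translation":[0,-0.013,0.035],"turn":0,"fingers":0},{"translation":[0,-0.013,0.043],"turn":0,"fingers":0},{"translation":[0,-0.013,0.047],"turn":0,"fingers":0},{"translation":[0,-0.013,0.051],"turn":0,"fingers":0},{"translation":[0,-0.013,0.055],"turn":0,"fingers":0},{"translation":[0,-0.013,0.055],"turn":0,"fingers":0}]';python3 - <<'E'
from h import *
wrist("w18");go([0.645,0.158,0.16],85.5);print(status.get_obs()["ft_torque"])
E
```

```text
trans [ 0.0002 -0.0125  0.04  ] turn -0.1 (alt 179.9) | jawnow -94.6 q7 -2.19 tcp [0.5881 0.1627 0.1614] f [ 0.7 -0.5 -0.4] w 0.004 t 18.6
clock: 19.65
eef_pos: [0.6357, 0.1591, 0.1739]
orientation: [-1.192, 1.271, -1.27]
force: [-13.5, -1.7, 9.7]
gripper_width: 0.004
trans [0.0002 0.0139 0.0095] turn 0.0 (alt -180.0) | jawnow -94.5 q7 -2.16 tcp [0.6357 0.1591 0.174 ] f [-13.4  -1.5   9.1] w 0.003 t 19.7
[-0.40027748  2.77085349 -0.07876737]
```

View pics/w18.png

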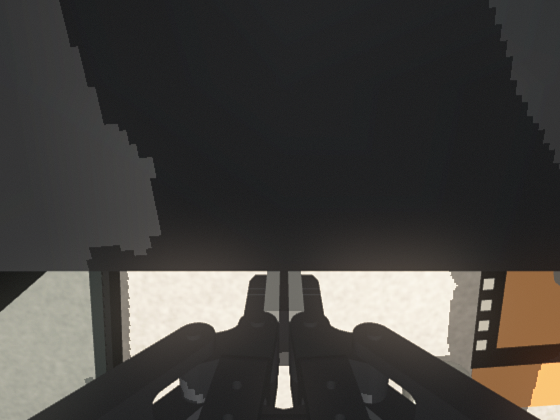

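Run:
```python
from h import *
c1=lambda L:np.array(L)/2.5+[60-.3,40-.3]
print("rightwall front bottom",px("top",c1([(420,314)]),0), "back bottom?",px("top",c1([(441,112)]),0))
c3=lambda L:np.array(L)/3.+[90-.3,190-.3]
print("side: left front bottom",px("side",c3([(326,455)]),0),"left back bottom",px("side",c3([(82,398)]),0))
print("roof side cam",px("side",c3([(292,316),(12,259),(188,25),(412,66)]),.207))
print("tab side",px("side",c3([(382,160)]),.183))
print(pose())
```

```text
rightwall front bottom [[0.64416335 0.01263751 0.        ]] back bottom? [[ 0.88338771 -0.00860166  0.        ]]
side: left front bottom [[0.6663991 0.3002764 0.       ]] left back bottom [[0.9035982 0.2806363 0.       ]]
roof side cam [[ 0.66475158  0.30218436  0.207     ]
 [ 0.90211173  0.28490593  0.207     ]
 [ 0.87463778 -0.01001877  0.207     ]
 [ 0.64482286  0.01284366  0.207     ]]
tab side [[0.64877992 0.11249844 0.183     ]]
[[-0.07771446 -0.01417859  0.99687483  0.63572754]
 [-0.99687812 -0.0128812  -0.07789792  0.15910895]
 [ 0.01394543 -0.9998165  -0.01313327  0.17399329]
 [ 0.          0.          0.          1.        ]]
```

```bash
python3 -m crank '[{"translation":[0,0,-0.03],"turn":0,"fingers":0},{"translation":[0,0,-0.08],"turn":0,"fingers":0},{"translation":[0,-0.03,-0.13],"turn":0,"fingers":0},{"translation":[0,-0.06,-0.15],"turn":0,"fingers":0},{"translation":[0,-0.09,-0.15],"turn":0,"fingers":0},{"translation":[0,-0.09,-0.15],"turn":0,"fingers":0}]';python3 - <<'E'
from h import *
wrist("w19");snap("side","s19");snap("top","t19");go([0.645,0.158,0.16],85.5)
im=cv2.imread("pics/s19.png");cv2.imwrite("pics/s19c.png",cv2.resize(im[210:320,170:310],None,fx=5,fy=5,interpolation=cv2.INTER_CUBIC))
im=cv2.imread("pics/w19.png");cv2.imwrite("pics/w19c.png",cv2.resize(im[0:200,180:400],None,fx=3,fy=3,interpolation=cv2.INTER_CUBIC))
E
```

```text
clock: 20.45
eef_pos: [0.4889, 0.1732, 0.2689]
orientation: [-1.186, 1.265, -1.271]
force: [-0.6, -0.0, -0.4]
gripper_width: 0.005
trans [-0.0003  0.1025  0.1602] turn 0.0 (alt -180.0) | jawnow -94.5 q7 -2.15 tcp [0.4869 0.1715 0.2648] f [-0.1 -0.3 -0.6] w -0.001 t 20.6
```

View pics/w19.png

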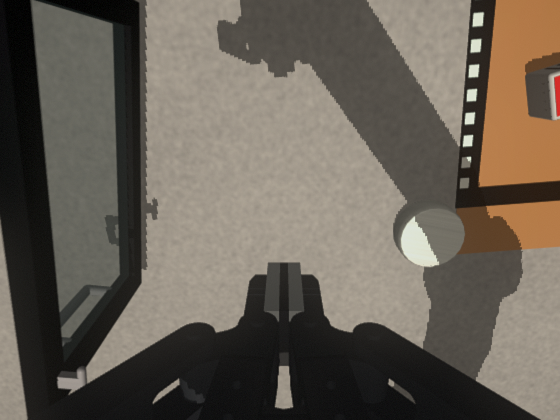

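View pics/s19c.png

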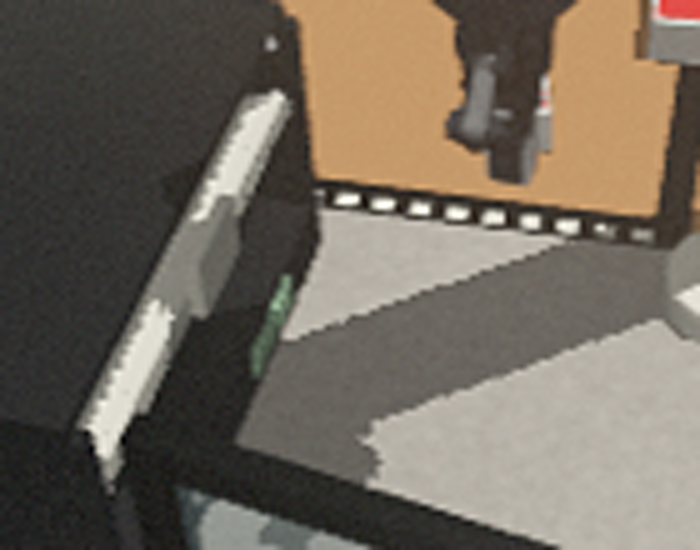

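Run:
```python
from h import *
im=cv2.imread("pics/s19c.png")
ang=np.radians(-4.4);ex=np.array([np.cos(ang),np.sin(ang)]);ey=np.array([-ex[1],ex[0]])
O=np.array([.6548,.157])
def P(x,y,z): return [*(O+ex*x+ey*y),z]
def d(pts,col):
    q=(proj("side",np.array(pts))-[170,210]+.1)*5
    for a,b in zip(q[:-1],q[1:]): cv2.line(im,tuple(int(v) for v in a),tuple(int(v) for v in b),col,1,cv2.LINE_AA)
d([P(0,.15,0.0),P(0,.15,.207),P(0,-.15,.207),P(0,-.15,0)],(0,0,255))
d([P(0,.14,.05),P(0,.14,.197),P(0,-.14,.197),P(0,-.14,.05)],(0,0,255))
for pr,col in((.005,(255,255,0)),(.013,(0,255,255))):
    d([P(-pr,.025,.141),P(-pr,.025,.183),P(-pr,-.025,.183),P(-pr,-.025,.141),P(-pr,.025,.141)],col)
cv2.imwrite("pics/s19d.png",im)
```

```text
(no output)
```

View pics/s19d.png

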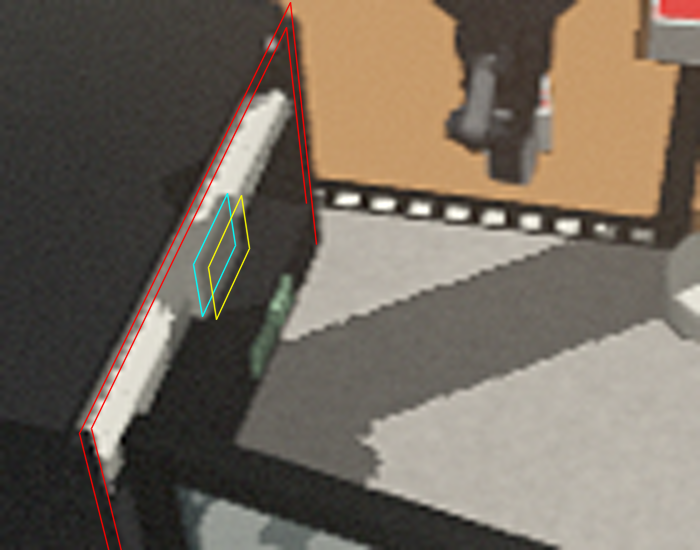

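```bash
python3 - <<'E'
from h import *
go([0.46,0.385,0.262],105.5)
print(px("top",[[60+95/2.5-.3,40+275/2.5-.3],[60+28/2.5-.3,40+580/2.5-.3]],.207))
E
python3 -m crank '[{"translation":[-0.04,0.0,-0.01],"turn":-4,"fingers":0},{"translation":[-0.09,0.0,-0.02],"turn":-8,"fingers":0},{"translation":[-0.14,0.0,-0.03],"turn":-12,"fingers":0},{"translation":[-0.19,0.0,-0.04],"turn":-16,"fingers":0},{"translation":[-0.21,0.002,-0.044],"turn":-20,"fingers":0},{"translation":[-0.21,0.002,-0.044],"turn":-20,"fingers":0},{"translation":[-0.21,0.002,-0.044],"turn":-20,"fingers":0}]'
python3 - <<'E'
from h import *
wrist("w20");snap("top","t20");go([0.46,0.385,0.18],105.5)
E
```

```text
trans [-0.2107  0.0004 -0.0434] turn -20.0 (alt 160.0) | jawnow -94.5 q7 -2.15 tcp [0.4869 0.1715 0.2648] f [-0.1 -0.3 -0.6] w -0.001 t 20.6
[[0.64657138 0.30270595 0.207     ]
 [0.35859872 0.35673205 0.207     ]]
clock: 21.48
eef_pos: [0.4603, 0.3817, 0.2593]
orientation: [-1.348, 1.016, -1.01]
force: [0.6, -1.0, -1.4]
gripper_width: -0.002
trans [-0.0042  0.0799  0.0017] turn -0.2 (alt 179.8) | jawnow -74.7 q7 -2.27 tcp [0.4607 0.3817 0.26  ] f [ 0.4  0.1 -0.3] w 0.003 t 21.6
```

View pics/w20.png

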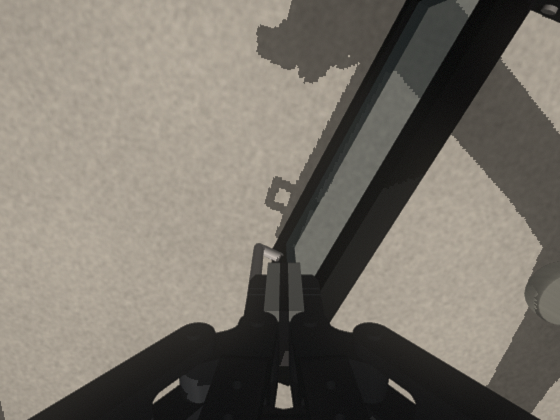

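View pics/t20.png

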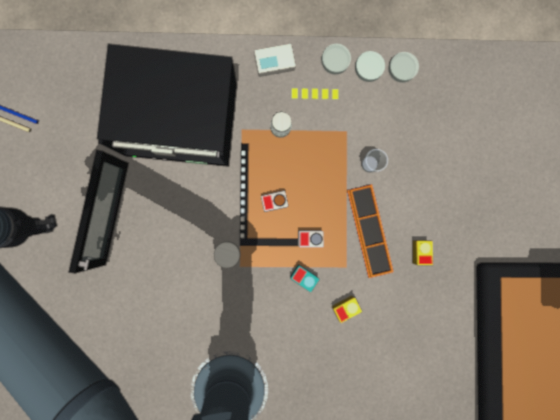

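Run:
```python
from h import *
print(wpx([(480,0),(360,210),(332,262)],.207), wpx([(505,55)],.207))
print(proj("wrist",[[.451,.339,.207],[.5,.33,.207]]))
```

```text
[[0.59546993 0.32498967 0.207     ]
 [0.48393938 0.34397747 0.207     ]
 [0.44929841 0.34896063 0.207     ]] [[0.5772215  0.30314785 0.207     ]]
[[348.94695465 263.51133573]
 [393.77779706 189.69833407]]
```

```bash
python3 -m crank '[{"translation":[-0.006,0.03,0],"turn":0,"fingers":0},{"translation":[-0.006,0.06,0],"turn":0,"fingers":0},{"translation":[-0.006,0.08,0],"turn":0,"fingers":0},{"translation":[-0.006,0.08,0],"turn":0,"fingers":0}]'
python3 - <<'E'
from h import *
go([0.46,0.385,0.18])
H=np.array([.647,.3027]);T=pose()
for th in np.arange(95,-1,-5.):
    a=np.radians(265.6-th);d=np.array([np.cos(a),np.sin(a)]);n=np.array([d[1],-d[0]])
    p=np.r_[H+.2*d+.014*n,.18];t=T[:3,:3].T@(p-T[:3,3]);print(th,np.round(p,3),np.round(t,3))
E
```

```text
clock: 22.08
eef_pos: [0.4576, 0.3841, 0.1782]
orientation: [-1.349, 1.018, -1.013]
force: [0.4, -0.4, 0.3]
gripper_width: 0.001
trans [-0.0002 -0.0018  0.0025] | jawnow -74.8 q7 -2.32 tcp [0.4576 0.3841 0.1782] f [ 0.4 -0.4  0.3] w 0.001 t 22.1
95.0 [0.452 0.349 0.18 ] [ 0.032 -0.001 -0.015]
90.0 [0.449 0.332 0.18 ] [ 0.048 -0.001 -0.022]
85.0 [0.447 0.315 0.18 ] [ 0.064 -0.    -0.029]
80.0 [0.447 0.297 0.18 ] [ 0.081  0.    -0.033]
75.0 [0.448 0.28  0.18 ] [ 0.098  0.    -0.037]
70.0 [0.451 0.262 0.18 ] [ 0.116  0.001 -0.039]
65.0 [0.455 0.245 0.18 ] [ 0.133  0.001 -0.039]
60.0 [0.461 0.229 0.18 ] [ 0.151  0.001 -0.038]
55.0 [0.468 0.213 0.18 ] [ 0.168  0.001 -0.035]
50.0 [0.476 0.198 0.18 ] [ 0.185  0.001 -0.031]
45.0 [0.486 0.183 0.18 ] [ 0.201  0.001 -0.025]
40.0 [0.497 0.17  0.18 ] [ 0.217  0.001 -0.018]
35.0 [0.509 0.157 0.18 ] [ 0.233  0.001 -0.01 ]
30.0 [0.522 0.146 0.18 ] [0.247 0.001 0.   ]
25.0 [0.537 0.135 0.18 ] [0.261 0.001 0.011]
20.0 [0.552 0.126 0.18 ] [0.273 0.001 0.023]
15.0 [0.567 0.119 0.18 ] [0.285 0.001 0.036]
10.0 [0.584 0.112 0.18 ] [0.295 0.001 0.05 ]
5.0 [0.601 0.108 0.18 ] [0.304 0.001 0.065]
0.0 [0.618 0.104 0.18 ] [0.312 0.    0.081]
```

```bash
python3 -m crank '[{"translation":[0.016,0,-0.01],"turn":0,"fingers":0},{"translation":[0.032,0,-0.015],"turn":0,"fingers":0},{"translation":[0.048,0,-0.022],"turn":0,"fingers":0},{"translation":[0.064,0,-0.029],"turn":0,"fingers":0},{"translation":[0.081,0,-0.033],"turn":0,"fingers":0},{"translation":[0.098,0,-0.037],"turn":0,"fingers":0},{"translation":[0.116,0,-0.039],"turn":0,"fingers":0},{"translation":[0.133,0,-0.039],"turn":0,"fingers":0},{"translation":[0.151,0,-0.038],"turn":0,"fingers":0},{"translation":[0.168,0,-0.035],"turn":0,"fingers":0}]'
python3 - <<'E'
from h import *
wrist("w21");snap("top","t21")
go([0.46,0.385,0.18])
H=np.array([.647,.3027]);T=pose()
for th in np.arange(55,-1,-5.):
    a=np.radians(265.6-th);d=np.array([np.cos(a),np.sin(a)]);n=np.array([d[1],-d[0]])
    p=np.r_[H+.2*d+.014*n,.18];t=T[:3,:3].T@(p-T[:3,3]);print(th,np.round(p,3),np.round(t,3))
E
```

```text
clock: 23.32
eef_pos: [0.4682, 0.2117, 0.1812]
orientation: [-1.35, 1.018, -1.013]
force: [-0.8, 1.1, 0.1]
gripper_width: 0.001
trans [-0.1718 -0.0024  0.0362] | jawnow -75.1 q7 -1.99 tcp [0.4693 0.2096 0.181 ] f [ 0.5  0.4 -0.7] w 0.004 t 23.4
55.0 [0.468 0.213 0.18 ] [-0.004  0.001 -0.001]
50.0 [0.476 0.198 0.18 ] [0.013 0.001 0.004]
45.0 [0.486 0.183 0.18 ] [0.03  0.001 0.009]
40.0 [0.497 0.17  0.18 ] [0.046 0.001 0.017]
35.0 [0.509 0.157 0.18 ] [0.061 0.001 0.025]
30.0 [0.522 0.146 0.18 ] [0.076 0.001 0.035]
25.0 [0.537 0.135 0.18 ] [0.089 0.001 0.046]
20.0 [0.552 0.126 0.18 ] [0.102 0.001 0.058]
15.0 [0.567 0.119 0.18 ] [0.113 0.001 0.071]
10.0 [0.584 0.112 0.18 ] [0.123 0.001 0.086]
5.0 [0.601 0.108 0.18 ] [0.132 0.001 0.101]
0.0 [0.618 0.104 0.18 ] [0.14  0.    0.116]
```

View pics/w21.png

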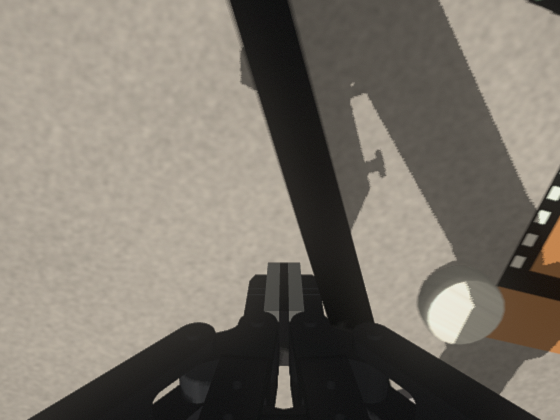

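View pics/t21.png

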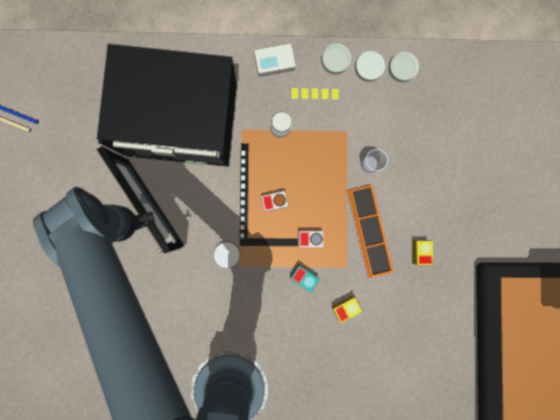

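```bash
python3 -m crank '[{"translation":[0.013,0.001,0.004],"turn":2,"fingers":0},{"translation":[0.03,0.001,0.009],"turn":4,"fingers":0},{"translation":[0.046,0.001,0.017],"turn":6,"fingers":0},{"translation":[0.061,0.001,0.025],"turn":8,"fingers":0},{"translation":[0.076,0.001,0.035],"turn":10,"fingers":0},{"translation":[0.089,0.001,0.046],"turn":12,"fingers":0},{"translation":[0.102,0.001,0.058],"turn":14,"fingers":0},{"translation":[0.113,0.001,0.071],"turn":16,"fingers":0},{"translation":[0.123,0.001,0.086],"turn":18,"fingers":0},{"translation":[0.132,0.001,0.101],"turn":20,"fingers":0}]'
python3 - <<'E'
from h import *
wrist("w22")
go([0.618,0.104,0.18],85.5)
E
```

```text
clock: 24.68
eef_pos: [0.602, 0.1078, 0.1795]
orientation: [-1.193, 1.279, -1.283]
force: [-1.1, 1.3, 0.3]
gripper_width: 0.001
trans [ 0.0012 -0.0006  0.0136] turn -0.8 (alt 179.2) | jawnow -95.3 q7 -2.11 tcp [0.6045 0.1065 0.1796] f [ 3.  -0.5  0.7] w 0.002 t 24.7
```

View pics/w22.png

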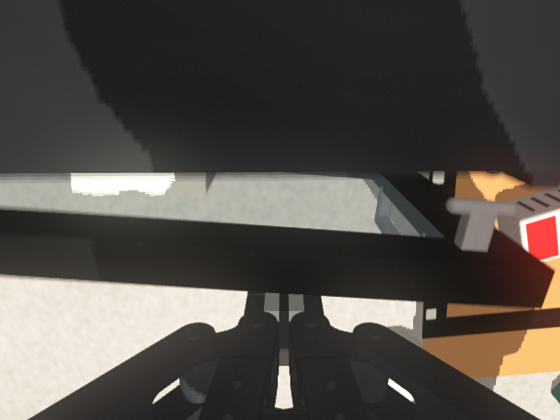

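```bash
python3 -m crank '[{"translation":[0.001,0,0.005],"turn":0,"fingers":0},{"translation":[0.001,0,0.01],"turn":0,"fingers":0},{"translation":[0.001,0,0.015],"turn":0,"fingers":0},{"translation":[0.001,0,0.018],"turn":0,"fingers":0},{"translation":[0.001,0,0.021],"turn":0,"fingers":0},{"translation":[0.001,0,0.023],"turn":0,"fingers":0},{"translation":[0.001,0,0.023],"turn":0,"fingers":0}]'
python3 - <<'E'
from h import *
wrist("w23")
go([0.618,0.104,0.18],85.5)
E
```

```text
clock: 25.6
eef_pos: [0.6183, 0.1042, 0.1791]
orientation: [-1.209, 1.289, -1.279]
force: [-19.6, -2.4, 12.3]
gripper_width: -0.004
trans [ 0.0003 -0.0009 -0.0004] turn -0.7 (alt 179.3) | jawnow -95.2 q7 -2.10 tcp [0.6184 0.1042 0.1791] f [-19.1  -2.2  13.5] w -0.003 t 25.6
```

View pics/w23.png

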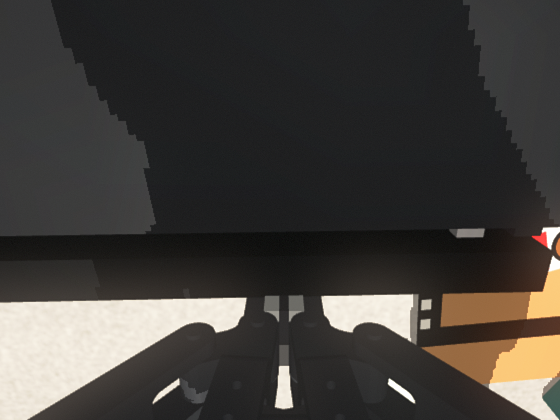

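```bash
python3 -m crank '[{"translation":[0,0,0.003],"turn":0,"fingers":0},{"translation":[0,0,-0.03],"turn":0,"fingers":0},{"translation":[0,0,-0.06],"turn":0,"fingers":0},{"translation":[0,-0.03,-0.07],"turn":0,"fingers":0},{"translation":[0,-0.06,-0.07],"turn":0,"fingers":0},{"translation":[0,-0.06,-0.07],"turn":0,"fingers":0}]'
python3 - <<'E'
from h import *
wrist("w24");snap("top","t24");snap("side","s24")
go([0.5402,-0.1225,0.2],13)
im=cv2.imread("pics/s24.png");cv2.imwrite("pics/s24c.png",cv2.resize(im[190:390,90:345],None,fx=3,fy=3,interpolation=cv2.INTER_CUBIC))
im=cv2.imread("pics/t24.png");cv2.imwrite("pics/t24c.png",cv2.resize(im[30:290,90:430],None,fx=2.3,fy=2.3,interpolation=cv2.INTER_CUBIC))
E
```

```text
clock: 26.4
eef_pos: [0.5532, 0.113, 0.2446]
orientation: [-1.202, 1.284, -1.282]
force: [-0.1, 1.0, 0.0]
gripper_width: 0.004
trans [0.2329 0.0466 0.0125] turn 71.8 (alt -108.2) | jawnow -95.2 q7 -2.08 tcp [0.5505 0.1117 0.2405] f [-0.1  0.4 -0.1] w 0.004 t 26.6
```

View pics/w24.png

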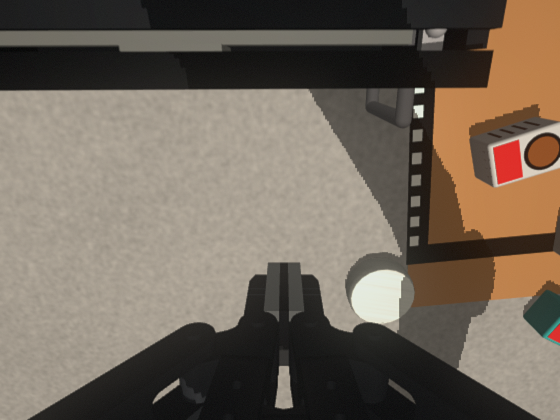

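View pics/t24c.png

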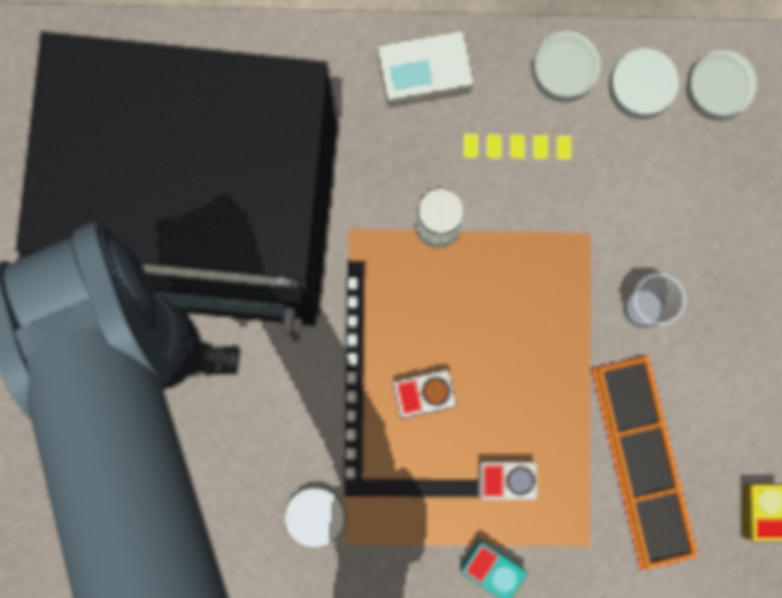

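View pics/s24c.png

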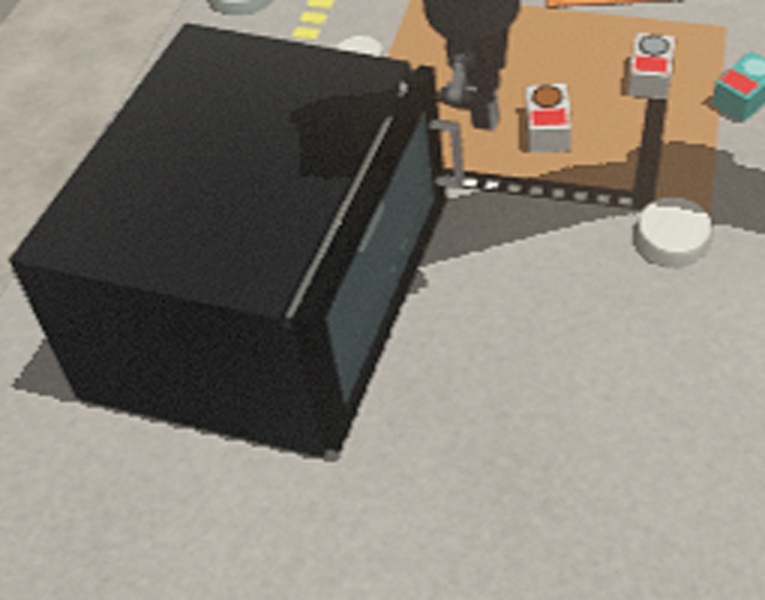

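Run:
```python
from h import *
im=cv2.imread("pics/w24.png");cv2.imwrite("pics/w24c.png",cv2.resize(im[0:110],(800,157*2),interpolation=cv2.INTER_CUBIC))
```

```text
(no output)
```

View pics/w24c.png

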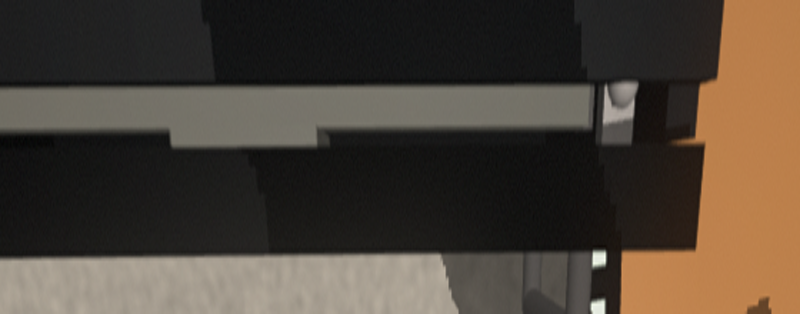

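```bash
python3 -m crank '[{"translation":[0.02,0,0],"turn":-10,"fingers":0.5},{"translation":[0.05,0,0],"turn":-20,"fingers":1},{"translation":[0.08,0.01,0],"turn":-30,"fingers":1},{"translation":[0.11,0.01,0],"turn":-40,"fingers":1},{"translation":[0.14,0.02,0.003],"turn":-50,"fingers":1},{"translation":[0.17,0.02,0.006],"turn":-60,"fingers":1},{"translation":[0.2,0.03,0.009],"turn":-70,"fingers":1},{"translation":[0.22,0.04,0.012],"turn":-80,"fingers":1},{"translation":[0.233,0.04,0.012],"turn":-90,"fingers":1},{"translation":[0.233,0.04,0.012],"turn":-100,"fingers":1}]';python3 - <<'E'
from h import *
go([0.539,-0.1228,0.2],13.2)
E
```

```text
clock: 27.8
eef_pos: [0.5385, -0.1245, 0.2045]
orientation: [-1.592, -0.036, 0.1]
force: [0.6, 0.5, 1.4]
gripper_width: 1.003
trans [0.0008 0.0044 0.0017] turn -8.3 (alt 171.7) | jawnow 4.9 q7 0.02 tcp [ 0.5385 -0.1245  0.2045] f [0.6 0.5 1.4] w 1.003 t 27.8
```

```bash
python3 -m crank '[{"translation":[0.001,0.004,0.002],"turn":-8.3,"fingers":1},{"translation":[0.001,0.004,0.002],"turn":-8.3,"fingers":1},{"translation":[0.001,0.004,0.002],"turn":-8.3,"fingers":1}]';python3 - <<'E'
from h import *
wrist("w25");go([0.539,-0.1228,0.2],13.2)
im=cv2.imread("pics/w25.png");cv2.imwrite("pics/w25c.png",cv2.resize(im[80:310,160:390],None,fx=2.6,fy=2.6,interpolation=cv2.INTER_CUBIC))
E
```

```text
clock: 28.18
eef_pos: [0.5388, -0.1225, 0.1997]
orientation: [-1.582, -0.146, 0.214]
force: [-0.1, -0.0, -0.3]
gripper_width: 0.998
trans [-0.0001 -0.     -0.0004] turn -0.1 (alt 179.9) | jawnow 13.1 q7 0.15 tcp [ 0.539  -0.1224  0.2   ] f [0.1 0.5 0.8] w 0.994 t 28.2
```

View pics/w25c.png

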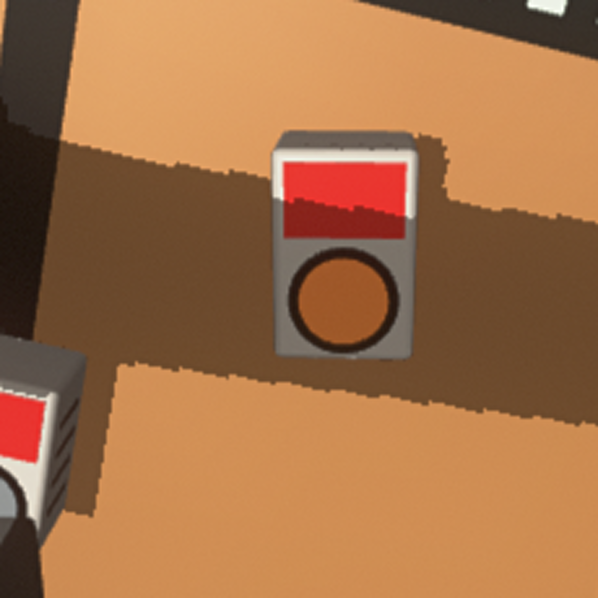

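Run:
```python
from h import *
P=wpx(np.array([(273,151),(417,151),(411,356),(277,356)])/2.6+[160,80]-.3,.04);print(P.mean(0),rect(P))
print(pose()); go([*P.mean(0)[:2],0.012])
```

```text
[ 0.53894866 -0.12200297  0.04      ] ((0.5389676513671875, -0.12211458587646484), 44.08186721801758, 67.78913879394531, 13.286110877990723)
[[ 0.97292236 -0.03987882 -0.22766591  0.53902047]
 [ 0.22685757 -0.02380139  0.97363707 -0.12242227]
 [-0.04424626 -0.998921   -0.01411009  0.19998909]
 [ 0.          0.          0.          1.        ]]
trans [0.0083 0.1878 0.0031] | jawnow 13.1 q7 0.15 tcp [ 0.539  -0.1224  0.2   ] f [0.1 0.5 0.8] w 0.994 t 28.2
```

```bash
python3 -m crank '[{"translation":[0.002,0.05,0.001],"turn":0,"fingers":1},{"translation":[0.004,0.1,0.002],"turn":0,"fingers":1},{"translation":[0.006,0.14,0.003],"turn":0,"fingers":1},{"translation":[0.007,0.17,0.003],"turn":0,"fingers":1},{"translation":[0.008,0.186,0.003],"turn":0,"fingers":1},{"translation":[0.008,0.186,0.003],"turn":0,"fingers":1},{"translation":[0.008,0.186,0.003],"turn":0,"fingers":1},{"translation":[0.008,0.186,0.003],"turn":0,"fingers":0.3},{"translation":[0.008,0.186,0.003],"turn":0,"fingers":0.3},{"translation":[0.008,0.186,0.003],"turn":0,"fingers":0.3}]' 40;python3 - <<'E'
from h import *
wrist("w26");go([0.539,-0.123,0.15]);print(pose())
E
```

```text
clock: 29.48
eef_pos: [0.5393, -0.1223, 0.015]
orientation: [-1.583, -0.148, 0.213]
force: [-1.9, -0.4, 6.6]
gripper_width: 0.533
trans [-0.0063 -0.1348 -0.0026] | jawnow 13.1 q7 -0.02 tcp [ 0.5393 -0.1223  0.015 ] f [-2.9  1.1  5.8] w 0.533 t 29.5
[[ 0.97300725 -0.03886656 -0.2274781   0.53931163]
 [ 0.22664594 -0.0246795   0.97366449 -0.12233192]
 [-0.04345704 -0.99893959 -0.01520439  0.01500065]
 [ 0.          0.          0.          1.        ]]
```

View pics/w26.png

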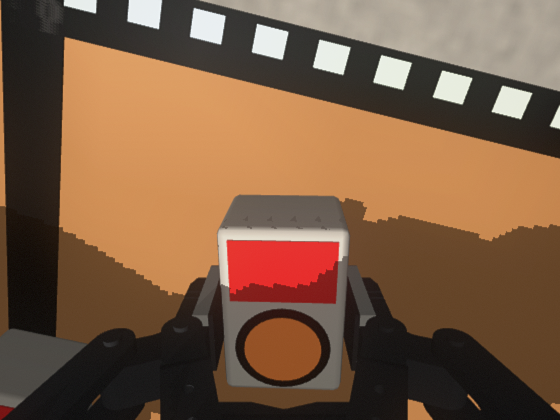

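```bash
python3 -m crank '[{"translation":[-0.001,-0.03,-0.0005],"turn":0,"fingers":0.3},{"translation":[-0.003,-0.07,-0.001],"turn":0,"fingers":0.3},{"translation":[-0.005,-0.11,-0.002],"turn":0,"fingers":0.3},{"translation":[-0.006,-0.135,-0.0026],"turn":0,"fingers":0.3},{"translation":[-0.006,-0.135,-0.0026],"turn":0,"fingers":0.3}]';python3 - <<'E'
from h import *
print("beaker rim/base",px("top",[(376,160)],.075),px("top",[(371,164)],.0),"yellow",px("top",[(425,252)],.04))
go([0.4589,-0.4,0.16],104)
go([0.5405,-0.3797,0.16],104)
E
```

```text
clock: 30.15
eef_pos: [0.5409, -0.1231, 0.152]
orientation: [-1.585, -0.151, 0.21]
force: [-0.5, -0.5, -1.5]
gripper_width: 0.536
beaker rim/base [[ 0.65345299 -0.4011174   0.075     ]] [[ 0.65386026 -0.4082657   0.        ]] yellow [[ 0.39949618 -0.55081115  0.04      ]]
trans [-0.1428  0.0021 -0.2511] turn 89.1 (alt -90.9) | jawnow 13.1 q7 0.10 tcp [ 0.5409 -0.1231  0.152 ] f [-0.5 -0.5 -1.5] w 0.536 t 30.1
trans [-0.0588 -0.0013 -0.2499] turn 89.1 (alt -90.9) | jawnow 13.1 q7 0.10 tcp [ 0.5409 -0.1231  0.152 ] f [-0.5 -0.5 -1.5] w 0.536 t 30.1
```

```bash
python3 -m crank '[{"translation":[-0.01,-0.005,-0.02],"turn":9,"fingers":0.3},{"translation":[-0.025,-0.005,-0.045],"turn":19,"fingers":0.3},{"translation":[-0.04,-0.005,-0.075],"turn":29,"fingers":0.3},{"translation":[-0.06,-0.005,-0.105],"turn":39,"fingers":0.3},{"translation":[-0.08,-0.005,-0.14],"turn":49,"fingers":0.3},{"translation":[-0.1,-0.005,-0.175],"turn":59,"fingers":0.3},{"translation":[-0.12,-0.003,-0.21],"turn":69,"fingers":0.3},{"translation":[-0.135,0,-0.235],"turn":79,"fingers":0.3},{"translation":[-0.143,0.002,-0.251],"turn":89,"fingers":0.3},{"translation":[-0.143,0.002,-0.251],"turn":89,"fingers":0.3}]';python3 - <<'E'
from h import *
wrist("w27");go([0.4589,-0.4,0.023],104);print(pose())
im=cv2.imread("pics/w27.png");cv2.imwrite("pics/w27c.png",cv2.resize(im[0:260,140:420],None,fx=2.2,fy=2.2,interpolation=cv2.INTER_CUBIC))
E
```

```text
clock: 31.4
eef_pos: [0.4559, -0.4012, 0.1574]
orientation: [-1.359, 1.047, -1.021]
force: [0.7, -0.2, -1.8]
gripper_width: 0.532
trans [-0.0007  0.1346  0.0071] turn 0.2 (alt -179.8) | jawnow -75.8 q7 -0.83 tcp [ 0.4572 -0.3993  0.1578] f [ 0.5  0.5 -1.6] w 0.534 t 31.4
[[ 0.24571689 -0.03748114  0.96861673  0.45720584]
 [-0.96924623 -0.02351986  0.24496647 -0.39929549]
 [ 0.01360011 -0.99902051 -0.04210768  0.1578162 ]
 [ 0.          0.          0.          1.        ]]
```

View pics/w27c.png

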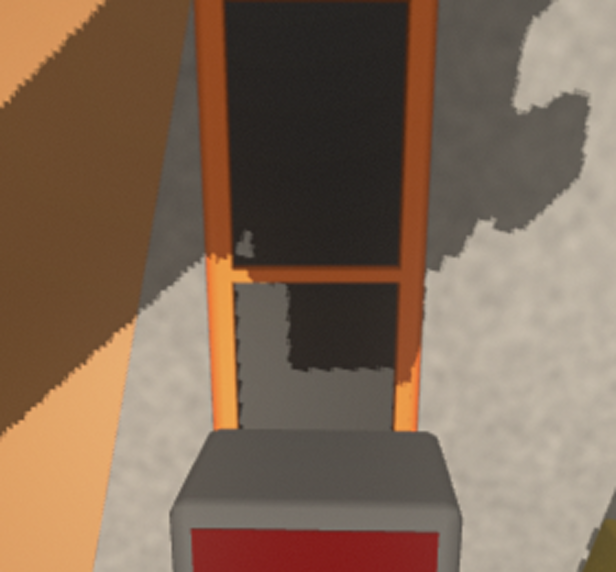

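Run:
```python
from h import *
P=wpx(np.array([(207,274),(427,272),(233,274),(400,272),(200,3),(434,0)])/2.2+[140,0]-.3,.018)
print(P);u=np.array([.970,.243])
m=P[:2].mean(0)[:2];print(m-.042*u, P[4:].mean(0)[:2]-.126*u)
print(np.degrees(np.arctan2(*(P[:2].mean(0)-P[4:].mean(0))[1::-1])))
```

```text
[[ 0.49026712 -0.35739854  0.018     ]
 [ 0.50842601 -0.42808935  0.018     ]
 [ 0.49233159 -0.36574733  0.018     ]
 [ 0.5062693  -0.41936879  0.018     ]
 [ 0.56793338 -0.33979384  0.018     ]
 [ 0.58564688 -0.4069304   0.018     ]]
[ 0.45860657 -0.40294994] [ 0.45457013 -0.40398012]
-165.94918062147292
```

```bash
python3 - <<'E'
from h import *
go([0.4575,-0.4018,0.04],104);go([0.4575,-0.4018,0.023],104)
E
python3 -m crank '[{"translation":[0.001,0.04,0.001],"turn":0,"fingers":0.3},{"translation":[0.001,0.08,0.003],"turn":0,"fingers":0.3},{"translation":[0.001,0.105,0.004],"turn":0,"fingers":0.3},{"translation":[0.001,0.117,0.005],"turn":0,"fingers":0.3},{"translation":[0.001,0.117,0.005],"turn":0,"fingers":0.3},{"translation":[0.001,0.117,0.005],"turn":0,"fingers":0.3}]';python3 - <<'E'
from h import *
wrist("w28");go([0.4575,-0.4018,0.023],104)
E
```

```text
trans [0.0009 0.1177 0.0046] turn 0.2 (alt -179.8) | jawnow -75.8 q7 -0.83 tcp [ 0.4572 -0.3993  0.1578] f [ 0.5  0.5 -1.6] w 0.534 t 31.4
trans [0.0007 0.1347 0.0053] turn 0.2 (alt -179.8) | jawnow -75.8 q7 -0.83 tcp [ 0.4572 -0.3993  0.1578] f [ 0.5  0.5 -1.6] w 0.534 t 31.4
clock: 32.2
eef_pos: [0.4592, -0.4021, 0.042]
orientation: [-1.359, 1.041, -1.019]
force: [-0.1, 0.4, -1.7]
gripper_width: 0.53
trans [-0.0013  0.0193 -0.0008] turn 0.3 (alt -179.7) | jawnow -75.7 q7 -0.88 tcp [ 0.4592 -0.4024  0.0423] f [ 1.  -0.3 -2.5] w 0.536 t 32.2
```

View pics/w28.png

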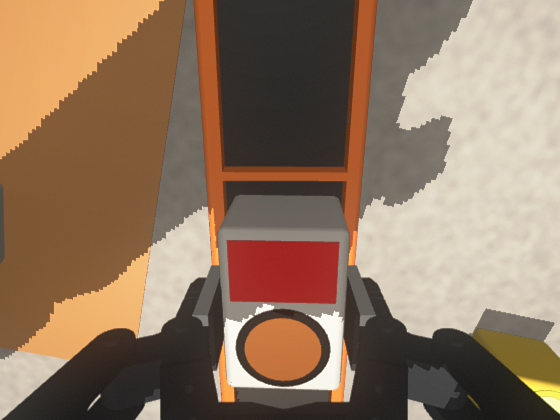

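```bash
python3 -m crank '[{"translation":[0,0.008,0],"turn":0,"fingers":0.3},{"translation":[0,0.014,0],"turn":0,"fingers":0.3},{"translation":[0,0.018,0],"turn":0,"fingers":0.3},{"translation":[0,0.018,0],"turn":0,"fingers":0.3}]';python3 - <<'E'
from h import *
wrist("w29");go([0.4575,-0.4018,0.023],104)
E
```

```text
clock: 32.75
eef_pos: [0.4584, -0.403, 0.0245]
orientation: [-1.36, 1.041, -1.02]
force: [-0.3, 0.8, 0.2]
gripper_width: 0.533
trans [-0.0015  0.0014 -0.0005] turn 0.3 (alt -179.7) | jawnow -75.7 q7 -0.89 tcp [ 0.4584 -0.4031  0.0244] f [-0.8  0.7  0.4] w 0.529 t 32.8
```

View pics/w29.png

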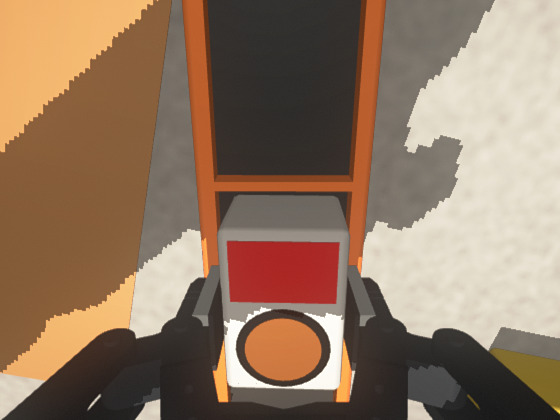

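Seated (weight is being taken off the gripper). Release and rise.

```bash
python3 -m crank '[{"translation":[0,0.001,0],"turn":0,"fingers":0.6},{"translation":[0,0.001,0],"turn":0,"fingers":0.65},{"translation":[0,0.001,0],"turn":0,"fingers":0.65},{"translation":[0,-0.02,0],"turn":0,"fingers":0.65},{"translation":[0,-0.06,-0.002],"turn":0,"fingers":0.65},{"translation":[0,-0.11,-0.004],"turn":0,"fingers":0.8},{"translation":[0,-0.15,-0.004],"turn":0,"fingers":1},{"translation":[0,-0.15,-0.004],"turn":0,"fingers":1}]';python3 - <<'E'
from h import *
wrist("w30");snap("top","t30");go([0.434,-0.226,0.17],0.3);print(pose()[:,1])
im=cv2.imread("pics/t30.png");cv2.imwrite("pics/t30c.png",cv2.resize(im[100:320,90:450],None,fx=2.2,fy=2.2,interpolation=cv2.INTER_CUBIC))
E
```

```text
clock: 33.8
eef_pos: [0.4635, -0.4022, 0.1812]
orientation: [-1.36, 1.031, -1.03]
force: [-0.2, -0.4, -0.2]
gripper_width: 1.003
trans [-0.1756  0.0023  0.0176] turn -76.0 (alt 104.0) | jawnow -75.7 q7 -0.83 tcp [ 0.4603 -0.4004  0.1762] f [ 0.3 -1.  -1. ] w 0.999 t 33.9
[-0.03364773 -0.02711401 -0.99906589  0.        ]
```

View pics/w30.png

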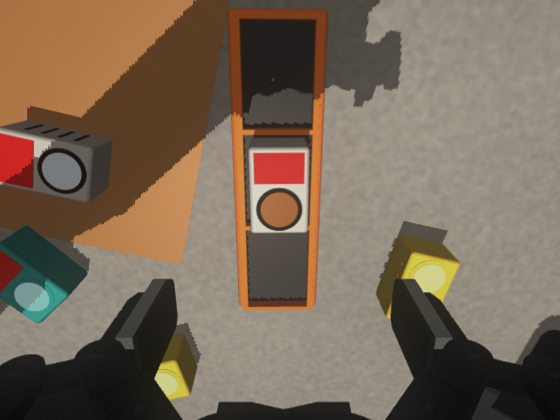

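View pics/t30c.png

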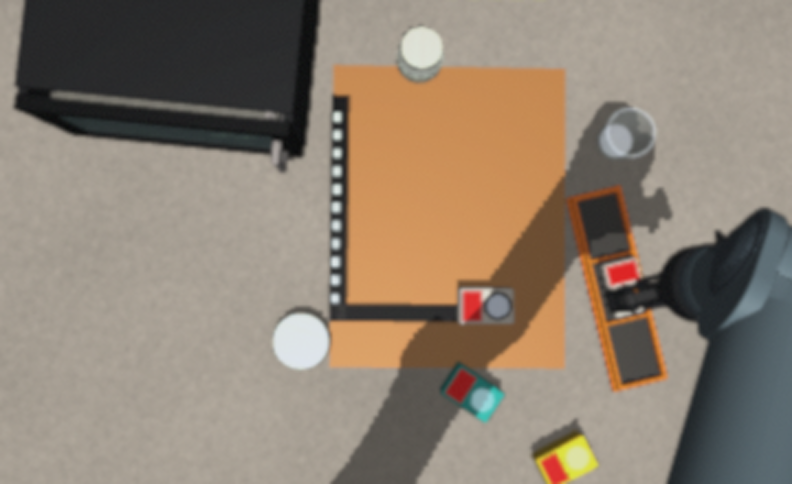

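```bash
python3 -m crank '[{"translation":[-0.03,0,0.003],"turn":-10,"fingers":1},{"translation":[-0.06,0,0.006],"turn":-20,"fingers":1},{"translation":[-0.09,0,0.009],"turn":-30,"fingers":1},{"translation":[-0.12,0,0.012],"turn":-40,"fingers":1},{"translation":[-0.15,0,0.015],"turn":-50,"fingers":1},{"translation":[-0.17,0.002,0.017],"turn":-60,"fingers":1},{"translation":[-0.176,0.002,0.018],"turn":-70,"fingers":1},{"translation":[-0.176,0.002,0.018],"turn":-76,"fingers":1},{"translation":[-0.176,0.002,0.018],"turn":-76,"fingers":1},{"translation":[-0.176,0.002,0.018],"turn":-76,"fingers":1}]';python3 - <<'E'
from h import *
wrist("w31");go([0.434,-0.226,0.012],0.3)
im=cv2.imread("pics/w31.png");cv2.imwrite("pics/w31c.png",cv2.resize(im[80:310,160:390],None,fx=2.6,fy=2.6,interpolation=cv2.INTER_CUBIC))
E
```

```text
clock: 35.15
eef_pos: [0.4336, -0.2254, 0.1696]
orientation: [-1.597, 0.026, 0.03]
force: [0.7, -0.7, -0.2]
gripper_width: 0.998
trans [0.0057 0.1576 0.0037] turn -0.2 (alt 179.8) | jawnow 0.1 q7 0.23 tcp [ 0.4338 -0.2255  0.1698] f [-0.   0.2  0.4] w 0.998 t 35.2
```

View pics/w31c.png

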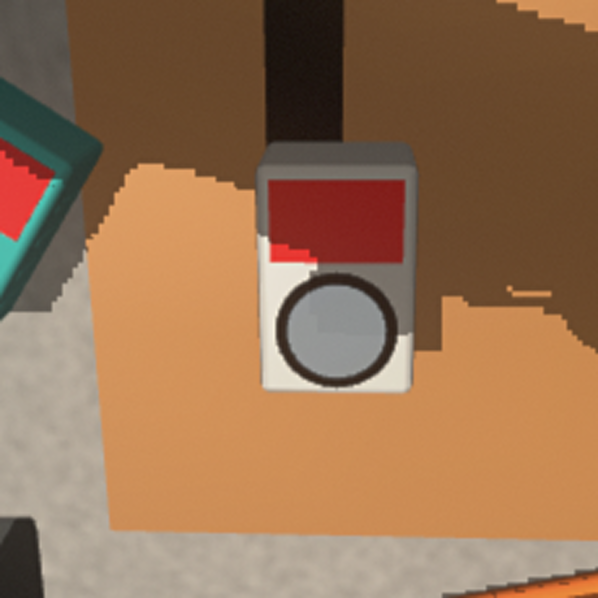

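Run:
```python
from h import *
P=wpx(np.array([(259,167),(416,168),(411,391),(263,389)])/2.6+[160,80]-.3,.04);print(P.mean(0),rect(P))
print(wpx(np.array([(102,148)])/2.6+[160,80]-.3,.04))
go([*P.mean(0)[:2],0.013])
```

```text
[ 0.43380957 -0.22594411  0.04      ] ((0.43387240600585936, -0.22593699645996093), 44.47101974487305, 67.32939147949219, 0.1953340768814087)
[[ 0.36839353 -0.18744536  0.04      ]]
trans [0.0054 0.1566 0.0037] | jawnow 0.1 q7 0.23 tcp [ 0.4338 -0.2255  0.1698] f [-0.   0.2  0.4] w 0.998 t 35.2
```

```bash
python3 -m crank '[{"translation":[0.002,0.05,0.001],"turn":0,"fingers":0.8},{"translation":[0.003,0.1,0.002],"turn":0,"fingers":0.8},{"translation":[0.005,0.135,0.003],"turn":0,"fingers":0.8},{"translation":[0.005,0.15,0.004],"turn":0,"fingers":0.8},{"translation":[0.005,0.156,0.004],"turn":0,"fingers":0.8},{"translation":[0.005,0.156,0.004],"turn":0,"fingers":0.8},{"translation":[0.005,0.156,0.004],"turn":0,"fingers":0.3},{"translation":[0.005,0.156,0.004],"turn":0,"fingers":0.3},{"translation":[0.005,0.156,0.004],"turn":0,"fingers":0.3}]' 40;python3 - <<'E'
from h import *
wrist("w32");go([0.434,-0.226,0.15])
E
```

```text
clock: 36.33
eef_pos: [0.4345, -0.2263, 0.0152]
orientation: [-1.599, 0.024, 0.028]
force: [-0.8, 0.3, 5.7]
gripper_width: 0.533
trans [-0.0049 -0.1346 -0.0035] | jawnow 0.1 q7 0.03 tcp [ 0.4345 -0.2263  0.0152] f [-1.7  1.4  5.4] w 0.528 t 36.4
```

View pics/w32.png

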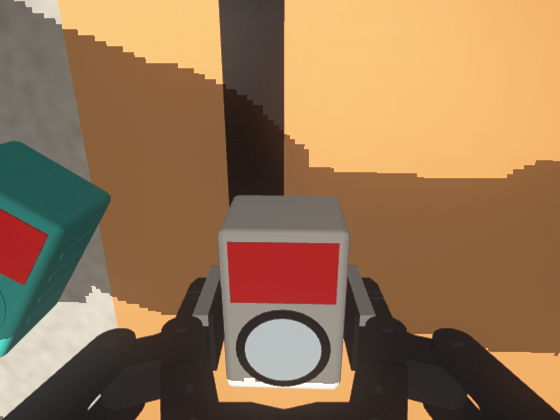

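```bash
python3 -m crank '[{"translation":[-0.001,-0.03,-0.001],"turn":0,"fingers":0.3},{"translation":[-0.003,-0.07,-0.002],"turn":0,"fingers":0.3},{"translation":[-0.004,-0.11,-0.003],"turn":0,"fingers":0.3},{"translation":[-0.005,-0.135,-0.0035],"turn":0,"fingers":0.3},{"translation":[-0.005,-0.135,-0.0035],"turn":0,"fingers":0.3}]';python3 - <<'E'
from h import *
go([0.539,-0.382,0.155],104)
E
```

```text
clock: 37.0
eef_pos: [0.4357, -0.2269, 0.1527]
orientation: [-1.602, 0.02, 0.024]
force: [-0.0, 0.1, -1.4]
gripper_width: 0.533
trans [ 0.1029 -0.0003 -0.1554] turn 76.1 (alt -103.9) | jawnow 0.1 q7 0.20 tcp [ 0.4357 -0.2269  0.1527] f [-0.   0.1 -1.4] w 0.533 t 37.0
```

```bash
python3 -m crank '[{"translation":[0.012,0,-0.02],"turn":9,"fingers":0.3},{"translation":[0.025,0,-0.04],"turn":19,"fingers":0.3},{"translation":[0.04,0,-0.06],"turn":29,"fingers":0.3},{"translation":[0.055,0,-0.085],"turn":39,"fingers":0.3},{"translation":[0.07,0,-0.11],"turn":49,"fingers":0.3},{"translation":[0.085,0,-0.13],"turn":59,"fingers":0.3},{"translation":[0.103,0,-0.155],"turn":69,"fingers":0.3},{"translation":[0.103,0,-0.155],"turn":76,"fingers":0.3},{"translation":[0.103,0,-0.155],"turn":76,"fingers":0.3}]';python3 - <<'E'
from h import *
wrist("w33");go([0.539,-0.382,0.05],104);print(pose()[:,1])
im=cv2.imread("pics/w33.png");cv2.imwrite("pics/w33c.png",cv2.resize(im[80:420,140:420],None,fx=1.7,fy=1.7,interpolation=cv2.INTER_CUBIC))
E
```

```text
clock: 38.12
eef_pos: [0.5379, -0.381, 0.152]
orientation: [-1.36, 1.037, -1.026]
force: [0.1, 0.3, -1.9]
gripper_width: 0.533
trans [-0.0007  0.1024  0.0044] turn 0.3 (alt -179.7) | jawnow -75.7 q7 -0.93 tcp [ 0.538  -0.3807  0.1525] f [-0.4 -0.2 -1.7] w 0.534 t 38.2
[-0.03087287 -0.02992431 -0.99907527  0.        ]
```

View pics/w33c.png

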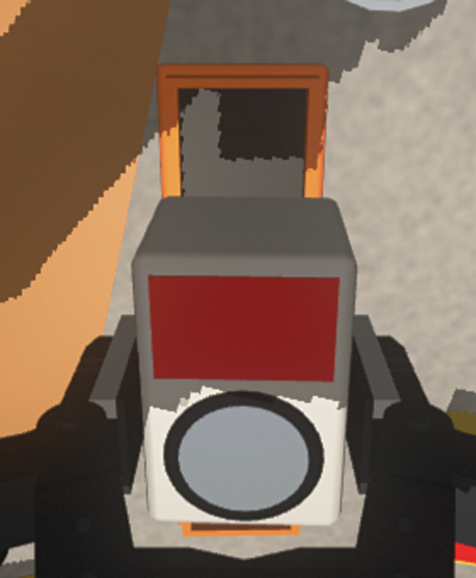

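Run:
```python
from h import *
P=wpx(np.array([(178,88.5),(308,88.5),(165,77),(326,77)])/1.7+[140,80]-.3,.018)
u=np.array([.970,.243]);print(P,P[:2].mean(0)[:2]-.04*u)
go([0.539,-0.382,0.04]);
```

```text
[[ 0.57066487 -0.34662632  0.018     ]
 [ 0.58402371 -0.40019423  0.018     ]
 [ 0.57406741 -0.34031648  0.018     ]
 [ 0.59053384 -0.40623971  0.018     ]] [ 0.53854429 -0.38313028]
trans [-0.0009  0.1124  0.0048] | jawnow -75.7 q7 -0.93 tcp [ 0.538  -0.3807  0.1525] f [-0.4 -0.2 -1.7] w 0.534 t 38.2
```

```bash
python3 -m crank '[{"translation":[0,0.04,0.001],"turn":0,"fingers":0.3},{"translation":[0,0.08,0.003],"turn":0,"fingers":0.3},{"translation":[0,0.1,0.003],"turn":0,"fingers":0.3},{"translation":[0,0.112,0.003],"turn":0,"fingers":0.3},{"translation":[0,0.12,0.004],"turn":0,"fingers":0.3},{"translation":[0,0.126,0.004],"turn":0,"fingers":0.3},{"translation":[0,0.128,0.004],"turn":0,"fingers":0.3},{"translation":[0,0.128,0.004],"turn":0,"fingers":0.3}]';python3 - <<'E'
from h import *
wrist("w34");go([0.538,-0.3825,0.0235],104)
E
```

```text
clock: 39.17
eef_pos: [0.5383, -0.3837, 0.025]
orientation: [-1.361, 1.035, -1.026]
force: [-1.0, -0.1, -1.8]
gripper_width: 0.53
trans [-0.0014  0.0015  0.    ] turn 0.3 (alt -179.7) | jawnow -75.7 q7 -0.98 tcp [ 0.5383 -0.3838  0.0251] f [ 0.4 -0.3 -0.7] w 0.529 t 39.2
```

View pics/w34.png

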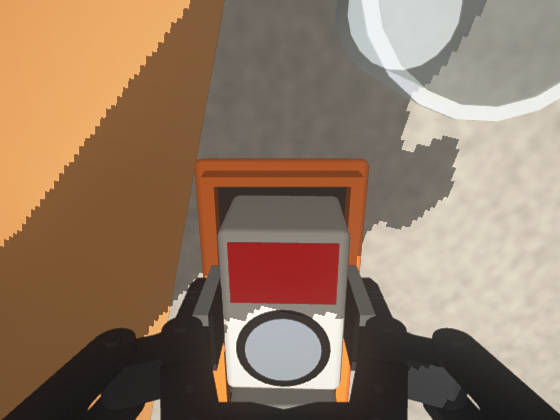

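```bash
python3 -m crank '[{"translation":[0,0.0015,0],"turn":0,"fingers":0.3},{"translation":[0,0.0015,0],"turn":0,"fingers":0.6},{"translation":[0,0.0015,0],"turn":0,"fingers":0.65},{"translation":[0,0.0015,0],"turn":0,"fingers":0.65},{"translation":[0,-0.02,0],"turn":0,"fingers":0.65},{"translation":[0,-0.06,-0.002],"turn":0,"fingers":0.65},{"translation":[0,-0.11,-0.004],"turn":0,"fingers":0.8},{"translation":[0,-0.17,-0.004],"turn":0,"fingers":0.8},{"translation":[0,-0.19,-0.05],"turn":0,"fingers":0.8},{"translation":[0,-0.19,-0.05],"turn":0,"fingers":0.8}]';python3 - <<'E'
from h import *
wrist("w35");go([0.3,-0.55,0.25])
E
```

```text
clock: 40.48
eef_pos: [0.4937, -0.3944, 0.2219]
orientation: [-1.362, 1.033, -1.037]
force: [-0.1, -0.4, -0.3]
gripper_width: 0.796
trans [ 0.1062 -0.0193 -0.228 ] | jawnow -75.9 q7 -0.86 tcp [ 0.4947 -0.3924  0.22  ] f [ 0.3 -0.2 -0.1] w 0.803 t 40.5
```

View pics/w35.png

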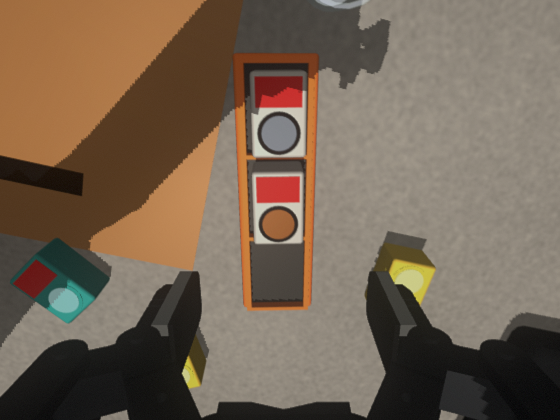

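```bash
python3 -m crank '[{"translation":[0.02,-0.005,-0.045],"turn":0,"fingers":0.8},{"translation":[0.04,-0.01,-0.09],"turn":0,"fingers":0.8},{"translation":[0.06,-0.015,-0.135],"turn":0,"fingers":0.8},{"translation":[0.08,-0.02,-0.18],"turn":0,"fingers":0.8},{"translation":[0.106,-0.02,-0.228],"turn":0,"fingers":0.8},{"translation":[0.106,-0.02,-0.228],"turn":0,"fingers":0.8},{"translation":[0.106,-0.02,-0.228],"turn":0,"fingers":0.8}]';python3 - <<'E'
from h import *
snap("top","t36");snap("side","s36")
im=cv2.imread("pics/t36.png");cv2.imwrite("pics/t36c.png",cv2.resize(im[30:290,90:430],None,fx=2.3,fy=2.3,interpolation=cv2.INTER_CUBIC))
im=cv2.imread("pics/s36.png");cv2.imwrite("pics/s36c.png",cv2.resize(im[130:390,90:380],None,fx=2.3,fy=2.3,interpolation=cv2.INTER_CUBIC))
E
```

```text
clock: 41.4
eef_pos: [0.301, -0.5489, 0.2501]
orientation: [-1.359, 1.033, -1.032]
force: [0.6, 0.6, 0.5]
gripper_width: 0.803
```

View pics/t36c.png

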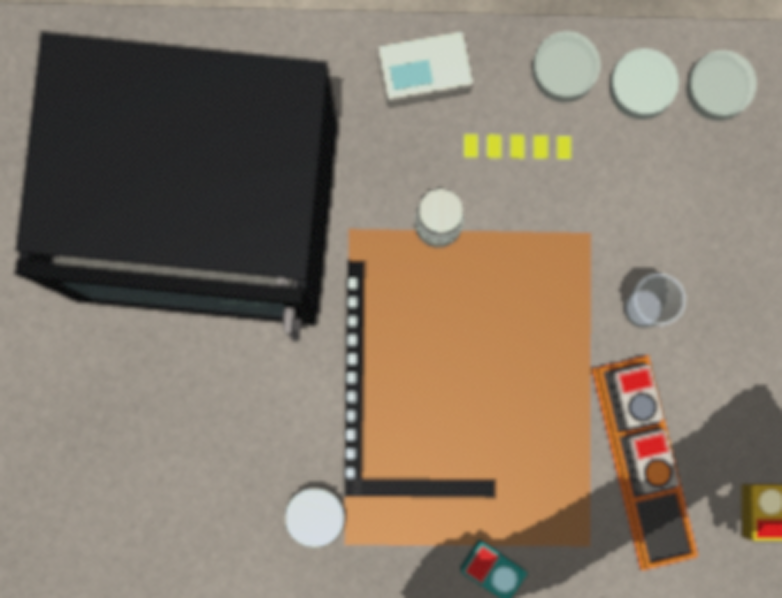

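View pics/s36c.png

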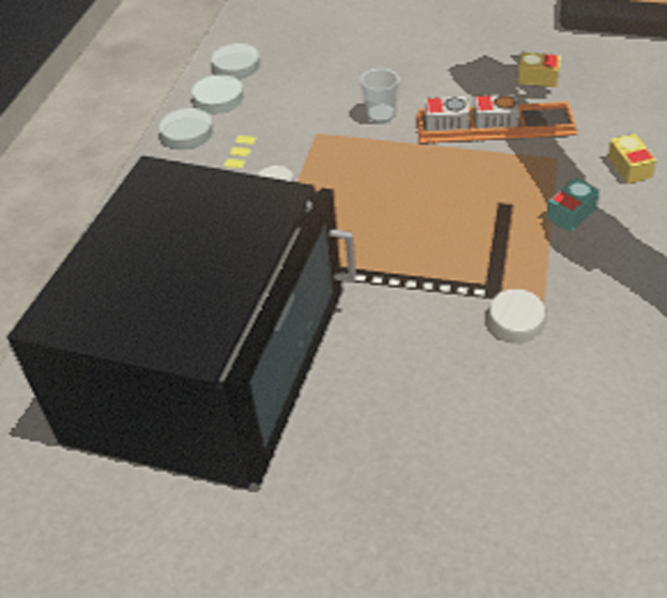

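Run:
```python
from h import *
im0=cv2.imread("pics/t36.png");im=cv2.resize(im0[120:200,90:240],None,fx=5,fy=5,interpolation=cv2.INTER_CUBIC);im=cv2.convertScaleAbs(im,alpha=2.0,beta=20)
cv2.imwrite("pics/t36d.png",im)
```

```text
(no output)
```

View pics/t36d.png

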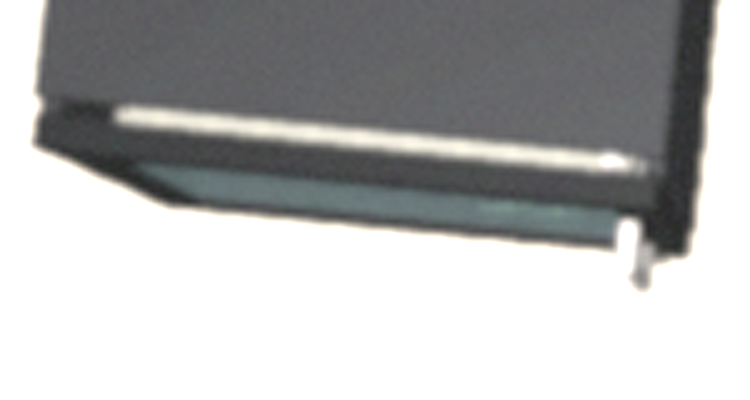

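Run:
```python
from workcell import robot
print(robot.finish_job())
```

```text
the job is handed in; nothing more can be done
None
```

The job is done and handed in at about 41 s on the robot's clock. It reported no verdict. Four cassettes were there at the start, two green and two red.

- **Green cassettes:** they went flat into the middle and right nests of the cabinet's tray. I measured both within about 2 mm of the nest centres. The middle one first caught on the nest edge. I lifted it, re-aimed and set it again, and it was flat after release.
- **Tray:** pushed home until it stopped at the same place twice. Its position fits the fully-home overlay in the side view. One wrist reading put the tab about 13 mm in front of the roof edge instead of 5 mm. I put that down to the roof edge sitting slightly back, because the cabinet's lower front edges agreed with the tray being home.
- **Door:** pushed shut with about 19 N, against some 7 N for the catch. In the last top view its edge is parallel to the roof edge to within about 0.005 rad, so it is shut and not ajar.
- **Red cassettes:** they lie flat in the far and middle nests of the orange returns tray. I judged these by eye in the last pictures and did not measure them again after release. Neither was knocked aside in the pictures I took.
- **Everything else:** the jar, the beaker, the tin and the look-alikes appear unmoved.

The gripper picked up a lean of about 2.5° after the pushes, which I could not correct. The two reds were placed with that lean, and it showed no effect on how they lie.

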